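# Set the seed feeder's gate with a gauge blade

## Robot

A 7-joint arm with a two-finger parallel gripper is mounted at the origin on the work surface. World frame = base frame: x ahead of the robot, y to its left, z up, the work surface at z = 0. Lengths are in m, angles in rad, forces in N, time in s.
With the tool pointing down it reaches from about 0.4 to 0.875 m from the base axis. Payload 19.3 kg.
Tool frame: the origin (TCP) lies midway between the tips of the shut fingers; the grasp point (between the pads) lies 19 mm behind it; x points along the fingers, y is the direction in which the jaws open and shut, and the axes are right-handed (so a half turn about x gives the same grasp; the last joint's range is limited). The gripper opens to 85 mm and grips with 20 to 120 N. Pads are 22 mm wide; open, the fingers measure 114 mm over their backs; the gripper's body (76 mm by 85 mm) begins 54 mm behind the grasp point. The pads swing forward as they close: fully open they stand 13 mm farther back than shut.
Start: joints at [-1.299, 0.521, -0.036, 1.599, 0.021, 1.021, -0.113], TCP at [0.21, 0.589, 0.231] pointing down, gripper open.
Joint ranges: [-2.91, 2.91], [-0.3, 2.13], [-1.5, 1.42], [0.17, 2.43], [-1.26, 4.41], [0.16, 1.93], [-2.52, 2.52]. Speed limits (rad/s): [1.89, 1.89, 2.39, 2.39, 3.01, 3.01, 3.01].

## Interface

Orientations are given as [roll, pitch, yaw] about the fixed x, y, z axes, in that order (R = Rz(yaw) Ry(pitch) Rx(roll)).
In Python, from workcell import telemetry, vision, workorder gives the robot as it stands. The module is installed in compiled form; this text tells all that it offers.
- The arm moves only by the tool play_rows, never from a script. Its argument "deltas" is a list of rows, each a list of 7 numbers: the shift along the world's x, y, z in mm, then the turn, a rotation vector about the world's x, y, z in degrees, then the finger opening in mm, from 0 to 85.4. In form: [[x, y, z, wx, wy, wz, jaw], ...]. A call has 1 to 8 rows; each row shifts and turns the commanded pose from where the row before left it; what a row does not reach is not made up. A row lasts 1/8 s, in which the tool goes at most 62.5 mm and 10.7 degrees, less where a joint would pass 70% of its speed; a pose out of reach is approached as far as the arm can. A call with a gripper value outside its range is refused whole. The fingers move at their own pace and stop on an object; "grip_force" is the grip in N (left out, the last holds). Time passes only in rows, so rows that do not move let the fingers close. It gives the time, the measured TCP pose, the force and the opening at its end, in the units of the state.
- telemetry.observe(): the state, without advancing time (a new reading comes with each control period).
- vision.grab_frame(name): name is "side" or "top" or "wrist"; returns the picture (400x640x3 uint8, red, green, blue); there is no depth.
- vision.camera_info(name): a dict with "mtx" (3x3 intrinsics, pixels), "k1" (the pictures are not rectified: a ray, as slopes to the right and down, at radius r is drawn at 1 + k1 r^2 times it, then the intrinsics apply), "rvec" (rotation vector, rad) and "tvec" (3), from world to camera coordinates, as OpenCV has them. Camera axes: x right, y down, z forward; pixel columns grow to the right and rows downward; lengths in m; the calibration is good to about 2 mm. A picture is of the moment at which its call begins: read the wrist's pose just before it. camera_info takes no time and is no camera call; for the wrist camera it gives the pose at the moment of the call.
- workorder.job_done(): hands the job in, once; it reports no verdict.
The state is a dict: "clock": time; "qpos": joint angles; "qd": joint speeds; "joint_efforts": joint torques, N m; "position": TCP position; "tool_rot": TCP orientation; "force": force on the tool from outside, world axes, zero at the start; "moment": the same for the moment, N m; "grip_width": finger opening in m.
Only numpy, scipy, OpenCV 4.12 (cv2) and the standard library are available. Lean on these libraries where they do the work, as an engineer would, in place of code of your own. Each camera call takes 0.05 s, during which the arm holds its last target. There are 200 camera calls.

## Task

The hopper is off the seed feeder so that its gate can be reset for beans. Take the gauge with the thickest blade (it has the longest, thickest handle) out of the rack, slide its blade straight down the sloping chute under the raised gate until the gauge's shoulder sits on the chute's top edge, let it rest there, and press the gate lever down until the gate pinches the blade. Then draw the gauge out along the chute, leaving the gate as set, and hang it back upright in its empty slot of the rack with the shoulder resting on the plate; leave the other gauges, sieve, hopper and packet tray where they are.

Things in the scene. Friction and masses are not known exactly. Their poses are not given: they have to be found in the camera images.
- gauge_thick: the gauge: blade 26 wide x 8 thick x 75 long (last 6 mm 20 wide), steel shoulder plate 36 x 20 x 5, black handle 26 wide x 18 thick x 66 long; 0.18 kg. Origin: mid underside of the shoulder. z up the handle (handle z 5 to 71, blade tip z -75), x along the 26 mm width, y thickness. Starts upright in any rack slot. Grip the handle across its 26 mm width; centre of mass in the blade
- gauge_mid: look-alike gauge that stays in the rack: the same but blade 6 mm thick, handle 14 thick x 52 mm long; same origin and axes
- gauge_thin: look-alike gauge that stays in the rack: the same but blade 4 mm thick, handle 10 thick x 38 mm long; same origin and axes
- rack: fixed aluminium plate 64 (x) x 164 (y) x 8 mm, top 95 mm above the bench, on two end legs; three through slots in a row along y, 52 mm apart, each 32 along x by 12 along y, open below. Gauges hang in them blade down, shoulder on the plate, blade width along the rack's x; a half turn makes no difference. Origin: on the bench under the middle slot
- slot0 (a point): middle of the -y slot's mouth, on top of the rack plate (axes as the rack)
- slot1 (a point): middle of the centre slot's mouth, on top of the rack plate
- slot2 (a point): middle of the +y slot's mouth, on top of the rack plate
- feeder: fixed seed feeder: grey base and housing, two green cheeks 70 mm apart inside, sloping steel chute between them, steel radial gate on a cross shaft, catch pan on its +x side; about 300 mm long (x), 130 wide, 205 high. Origin: on the bench, 160 mm below where the gate meets the chute; -x is its feed side, towards the robot; the lever is on its -y side
- chute (a point): steel chute plate 70 wide, 35 degrees off vertical, falling away from the robot. Origin: mid top edge of its upper face, 205 mm up. z up the slope, x off the face, y across. All above the edge is open. Lip meets it at z about -53. Gauge home: z axes parallel, width along y, blade flat on the face (origin at x 4, z 0 mm), shoulder on the edge, tip 20 mm past the lip; let go there it stays lying
- gate: the swinging gate with its lever. Origin on the shaft axis, midway between the cheeks; y along the shaft, -x towards the grip. Its pitch (about the feeder's y) is 0 when shut and grows as it opens: 0.32 to 0.45 at the start, 0.16 at a gap of 8 mm (5 mm per 0.1 rad), at most 0.6. Friction holds it where it is left; pressing it down takes about 3 N at the grip
- gate_lip (a point): middle of the gate's round lower lip, 6 mm in diameter, 66 mm long along y, 60 mm from the shaft. The gap is this point's distance off the chute face (chute x) less 3 mm; 17 to 24 mm at the start
- lever_grip (a point): middle of the lever's black grip, a bar 18 mm in diameter, 55 mm long along the feeder's y, 92 mm to the -y side of the feeder's middle and 130 mm from the shaft towards the robot; press it down to close the gate
- gate_shaft (a point): point on the gate's shaft axis abreast of lever_grip: the grip turns about it at 130 mm. The lever is level when the gate is shut and rises as it opens
- sieve: bystander: round brass sieve pan, 154 mm across, 50 mm high; origin at the centre of its underside
- hopper: bystander: the feeder's square steel hopper standing mouth down, 160 x 160 mm at the foot, 145 mm high; origin at the centre of its foot
- packet_tray: bystander: black plastic tray 120 x 190 mm full of paper packets, 115 mm high; origin at the centre of its underside
There are look-alikes about, which are no part of the job. What is shaped like the gauge_thick but blue or yellow is not meant.

How it is judged:
By the outcome, as a careful person would: the job done as asked, in the order asked, and still so for the second after the job is handed in, with the robot touching nothing.
It also fails if it takes over 64 s, if anything falls off the work surface, if the arm or the gripper's body presses on something with over 40 N, if the wrist force passes 120 N, or if a joint passes its speed limit or range.

## Working session

There is one attempt and no reset: what is moved stays moved. The work goes in short steps, Python scripts to look and compute and a tool call to move; the robot and the scene stay as the last step left them, time stands still between calls to the robot, and variables do not carry over. Pictures are saved under pics/ and viewed, about 8 in all and at most 12, crops included, and the job is handed in when it is done.

Besides the shell and the picture viewer there is one more tool, called after ">>>" as a command line: name --pt "numbers of a row" for each row, then --argument value for the rest. play_rows: Moves the arm, as the interface text tells. Its arguments: {"type":"object","properties":{"deltas":{"type":"array","items":{"type":"array","items":{"type":"number"}}},"grip_force":{"type":"number"}},"required":["deltas"]}

```bash
mkdir -p pics
cat > h.py <<'E'
import numpy as np, cv2
from scipy.spatial.transform import Rotation as R
from workcell import telemetry, vision, workorder
def save(n,f):
    im=vision.grab_frame(n); cv2.imwrite(f'pics/{f}.png',im[:,:,::-1]); return im
def cam(n):
    c=vision.camera_info(n); Rm=cv2.Rodrigues(np.array(c['rvec'],float))[0]
    return np.array(c['mtx']),c['k1'],Rm,np.array(c['tvec'],float).ravel()
def ray(n,uv,c=None):
    K,k,Rm,t=c or cam(n)
    p=cv2.undistortPoints(np.array([[uv]],float),K,np.array([k,0,0,0.]))[0,0]
    return -Rm.T@t, Rm.T@np.array([p[0],p[1],1])
def onz(n,uv,z,c=None):
    o,d=ray(n,uv,c); return o+d*(z-o[2])/d[2]
def proj(n,P,c=None):
    K,k,Rm,t=c or cam(n)
    return cv2.projectPoints(np.array(P,float).reshape(-1,3),cv2.Rodrigues(Rm)[0],t,K,np.array([k,0,0,0.]))[0][:,0]
def tri(obs):
    A=np.zeros((3,3));b=np.zeros(3)
    for o,d in obs:
        d=d/np.linalg.norm(d);M=np.eye(3)-np.outer(d,d);A+=M;b+=M@o
    p=np.linalg.solve(A,b); return p,[np.linalg.norm((np.eye(3)-np.outer(d,d)/(d@d))@(p-o)) for o,d in obs]
E
python3 - <<'E'
from h import *
save('side','s0');save('top','t0')
for n in('side','top'):
    K,k,Rm,t=cam(n);print(n,K[0,0],k,-Rm.T@t,Rm[2])
s=telemetry.observe();print(s)
E
```

```text
side 491.24190799920325 -0.1282104148473909 [-0.11250552 -0.9244752   0.89979313] [ 0.48982896  0.66984122 -0.55801463]
top 450.7905192550429 -0.010251484439255444 [0.22996026 0.00333068 1.66786169] [ 2.16758635e-01 -8.62006069e-04 -9.76224847e-01]
{'clock': 0.1, 'qpos': array([-1.29916134,  0.52201374, -0.03633875,  1.59989963,  0.02119813,
        1.02109045, -0.11281838]), 'qd': array([-0.00015433, -0.00190219, -0.00268418,  0.00015565, -0.00108121,
       -0.00081216,  0.00045763]), 'joint_efforts': array([ 5.36743988e-03, -9.28477192e+01,  1.98541626e+00, -3.70530224e+01,
        1.83677726e-02,  5.38002103e-03, -2.84780054e-05]), 'position': array([0.20943995, 0.58856733, 0.23076458]), 'tool_rot': array([-1.50966625,  1.56976997, -1.85152268]), 'force': array([-0.08563868,  0.4241403 , -0.19252289]), 'moment': array([0.02369667, 0.02287064, 0.01681159]), 'grip_width': 0.08538864666422107}
```

View pics/s0.png

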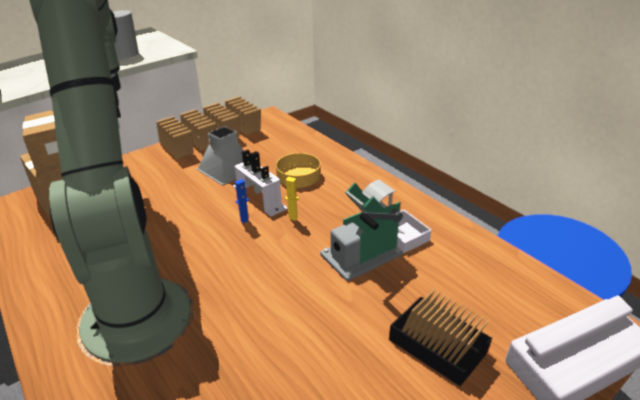

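View pics/t0.png

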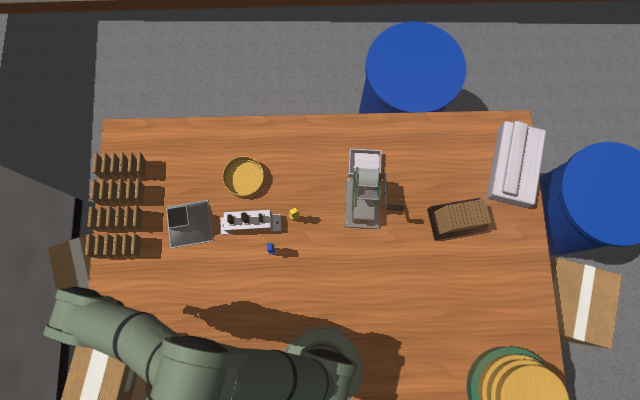

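The side view shows the rack near (260,185), blue and yellow decoys beside it, and the feeder near (370,235). In the top view the rack is near (250,220) and the feeder near (366,188). I'll make enlarged crops next.

Run:
```python
import cv2,numpy as np
s=cv2.imread('pics/s0.png');t=cv2.imread('pics/t0.png')
def g(im,x,y,w,h,f):
    c=cv2.resize(im[y:y+h,x:x+w],None,fx=f,fy=f,interpolation=cv2.INTER_CUBIC)
    for i in range(0,w,10):cv2.putText(c,str(x+i),(i*f,8),0,.3,(0,0,255),1);cv2.line(c,(i*f,9),(i*f,13),(0,0,255),1)
    for i in range(0,h,10):cv2.putText(c,str(y+i),(0,i*f+4),0,.3,(0,0,255),1)
    return c
A=np.hstack([g(s,230,145,65,75,6),g(s,318,178,68,75,6)[:, :410]])
B=np.hstack([g(t,215,200,72,40,5),g(t,340,145,88,85,5)[:, :440][:200*1+225]]) if 0 else None
b1=g(t,215,200,72,45,5);b2=g(t,342,145,70,90,5)
cv2.imwrite('pics/c1.png',A)
pad=np.zeros((b2.shape[0],b1.shape[1],3),np.uint8);pad[:b1.shape[0]]=b1
cv2.imwrite('pics/c2.png',np.hstack([pad,b2]))
print(A.shape,pad.shape,b2.shape)
```

```text
(450, 798, 3) (450, 360, 3) (450, 350, 3)
```

View pics/c1.png

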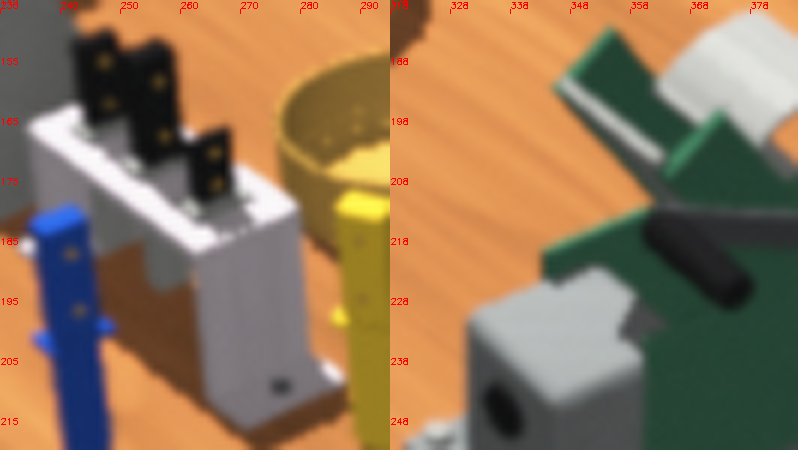

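View pics/c2.png

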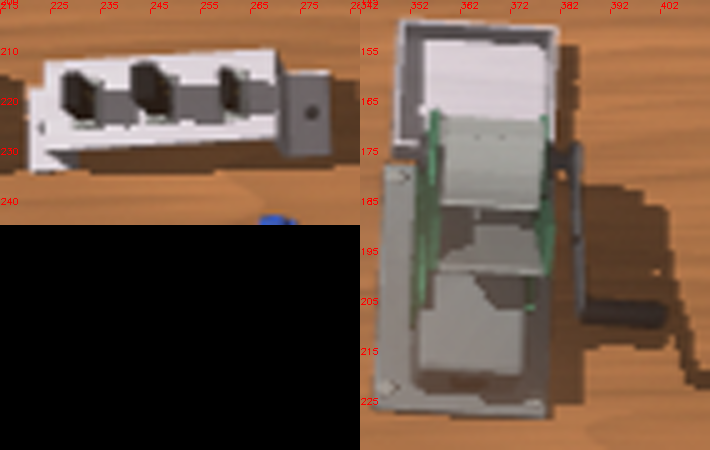

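The middle gauge has the longest handle, so it is gauge_thick and sits in slot1. The lever grip is near side (370,221) and top (395,208).

Run:
```python
from h import *
np.set_printoptions(precision=4,suppress=True)
for uv in [(224,212.4),(270.4,210),(270.4,227.4),(224,230.4)]: print(onz('top',uv,.095))
print('base',[onz('top',uv,.01) for uv in [(345,226.4),(379,228.6),(347,178)]])
print('grip',tri([ray('side',(369.7,221.2)),ray('top',(395,207.7))]))
print('housing',[onz('top',((x-360)/5+342,145+y/5),.1) for x,y in[(420,372),(520,372)]])
print('chute edge',[onz('top',(x/5+342,145+272/5),.205) for x in(75,180)])
K,k,Rm,t=cam('wrist');s=telemetry.observe();T=R.from_euler('xyz',s['tool_rot']).as_matrix()
print('wcam in tool',T.T@(-Rm.T@t-s['position']),'axes',T.T@Rm.T,K[0,0]);print(T)
```

```text
[0.5471 0.3348 0.095 ]
[0.5521 0.1696 0.095 ]
[0.4894 0.1695 0.095 ]
[0.4823 0.3333 0.095 ]
base [array([ 0.5009, -0.0991,  0.01  ]), array([ 0.4898, -0.2251,  0.01  ]), array([ 0.6873, -0.1133,  0.01  ])]
grip (array([ 0.5292, -0.2558,  0.1993]), [np.float64(1.726691831047509e-05), np.float64(1.7266918310284765e-05)])
housing [array([ 0.5105, -0.1262,  0.1   ]), array([ 0.5089, -0.1968,  0.1   ])]
chute edge [array([ 0.559 , -0.1302,  0.205 ]), array([ 0.5574, -0.2   ,  0.205 ])]
wcam in tool [-0.1437  0.0002 -0.0805] axes [[-0.0001 -0.3104  0.9506]
 [ 1.     -0.0004 -0.0001]
 [ 0.0004  0.9506  0.3104]] 350.86247204576017
[[-0.0003  0.3352  0.9421]
 [-0.001   0.9421 -0.3352]
 [-1.     -0.001   0.0001]]
```

>>> play_rows --pt "38 -41 20 0 0 -8.5 60" --pt "38 -41 20 0 0 -8.5 60" --pt "38 -41 14 0 0 -8.5 60" --pt "38 -41 8 0 0 -8.5 60" --pt "38 -41 0 0 0 -8.5 60" --pt "38 -41 0 0 0 -8.5 60" --pt "38 -41 0 0 0 -8.5 60" --pt "38 -41 0 0 0 -8.5 60"

```text
clock: 1.1
position: [0.5144, 0.2594, 0.2932]
tool_rot: [-1.607, 1.571, -3.141]
force: [-0.0, 0.9, 0.0]
grip_width: 0.0601
```

>>> play_rows --pt "0 0 0 0 0 0 60" --pt "0 0 0 0 0 0 60"

```text
clock: 1.35
position: [0.5132, 0.2611, 0.293]
tool_rot: [-1.482, 1.57, -3.01]
force: [0.1, -0.9, 0.5]
grip_width: 0.0598
```

Run:
```python
from h import *
np.set_printoptions(precision=4,suppress=True)
s=telemetry.observe();print(s['clock'],s['position'],s['qpos'],s['force'],s['grip_width'])
print(R.from_euler('xyz',s['tool_rot']).as_matrix())
np.savez('w1.npz',**dict(zip('Kkrt',cam('wrist'))))
save('wrist','w1')
```

```text
1.35 [0.5132 0.2611 0.293 ] [-0.8229  0.3999  0.346   1.6717 -0.1493  1.0967 -0.3909] [ 0.0956 -0.8618  0.5018] 0.05981299526378803
[[-0.0007  0.9991  0.0428]
 [-0.0001  0.0428 -0.9991]
 [-1.     -0.0007  0.0001]]
```

View pics/w1.png

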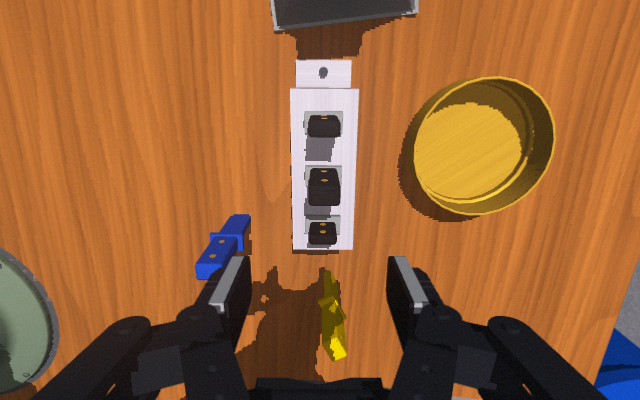

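The wrist view shows the rack plate at (325,170), with the middle gauge's large handle top near (324,173). The other two gauges are at (323,125) and (322,233).

Run:
```python
from h import *
np.set_printoptions(precision=4,suppress=True)
d=np.load('w1.npz');c=(d['K'],float(d['k']),d['r'],d['t'])
im=cv2.imread('pics/w1.png')
hsv=cv2.cvtColor(im,cv2.COLOR_BGR2HSV)
m=((hsv[:,:,1]<40)&(hsv[:,:,2]>170)).astype(np.uint8);m[:, :285]=0;m[:,365:]=0;m[270:]=0;m[:88]=0
ys,xs=np.nonzero(m)
hull=cv2.convexHull(np.stack([xs,ys],1))
P=np.array([onz('w',(float(u),float(v)),.095,c)[:2] for u,v in hull[:,0]])
r=cv2.minAreaRect((P*1000).astype(np.float32));print(r,cv2.boxPoints(r))
# dark handle rows
g=im.max(2)
for (a,b) in((105,140),(160,212),(215,248)):
    k=np.zeros_like(g);k[a:b,300:350]=(g[a:b,300:350]<62)
    ys,xs=np.nonzero(k); print(a,xs.min(),xs.max(),ys.min(),ys.max())
def zoom(x,y,w,h,f):
    q=cv2.resize(im[y:y+h,x:x+w],None,fx=f,fy=f,interpolation=cv2.INTER_CUBIC)
    for i in range(0,h,10):cv2.putText(q,str(y+i),(0,i*f+4),0,.35,(0,0,255),1)
    for i in range(0,w,10):cv2.putText(q,str(x+i),(i*f,8),0,.3,(0,0,255),1)
    return q
cv2.imwrite('pics/w1c.png',zoom(285,100,80,160,3)if 0 else zoom(285,152,80,70,8))
```

```text
((517.2141723632812, 256.1519775390625), (63.93387222290039, 164.6944580078125), 2.092885732650757) [[482.2613 337.2769]
 [488.2758 172.6923]
 [552.1671 175.0271]
 [546.1525 339.6117]]
105 308 339 116 136
160 309 339 168 205
215 309 336 222 244
```

View pics/w1c.png

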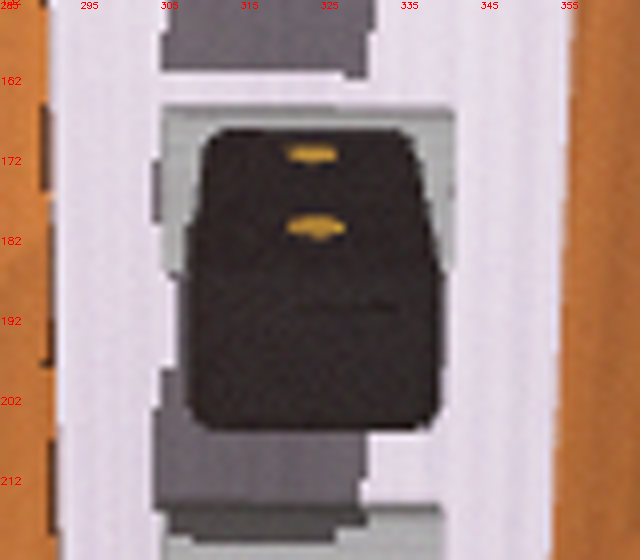

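Run:
```python
from h import *
np.set_printoptions(precision=4,suppress=True)
d=np.load('w1.npz');c=(d['K'],float(d['k']),d['r'],d['t'])
print('top face bottom corners',onz('w',(308.5,204),.166,c),onz('w',(340.2,204),.166,c))
print('shoulder far corners',onz('w',(305.4,165.6),.1,c),onz('w',(341.6,165.6),.1,c))
```

```text
top face bottom corners [0.5048 0.2486 0.166 ] [0.5306 0.2497 0.166 ]
shoulder far corners [0.4993 0.2656 0.1   ] [0.5347 0.267  0.1   ]
```

>>> play_rows --pt "4 -4 -20 0 0 -0.3 60" --pt "0 0 -35 0 0 0 60" --pt "0 0 -40 0 0 0 60" --pt "0 0 -40 0 0 0 60" --pt "0 0 -30 0 0 0 55" --pt "0 0 -11 0 0 0 50" --pt "0 0 0 0 0 0 45"

```text
clock: 2.28
position: [0.5172, 0.2573, 0.1174]
tool_rot: [-1.385, 1.57, -2.918]
force: [1.2, 0.4, 0.3]
grip_width: 0.0451
```

>>> play_rows --pt "0 0 0 0 0 0 30" --pt "0 0 0 0 0 0 20" --pt "0 0 0 0 0 0 18" --pt "0 0 0 0 0 0 18" --grip_force 60

```text
clock: 2.78
position: [0.518, 0.2573, 0.1186]
tool_rot: [2.276, 1.569, 0.742]
force: [-1.3, -0.5, 5.1]
grip_width: 0.0255
```

>>> play_rows --pt "0 0 15 0 0 0 18" --pt "0 0 40 0 0 0 18" --pt "0 0 45 0 0 0 18" --pt "0 0 40 0 0 0 18"

```text
clock: 3.28
position: [0.5176, 0.2567, 0.2604]
tool_rot: [2.111, 1.569, 0.577]
force: [-0.5, 0.5, -1.7]
grip_width: 0.0251
```

>>> play_rows --pt "8 -25 25 0 0 8 18" --pt "10 -50 25 0 0 10.5 18" --pt "10 -50 25 0 0 10.5 18" --pt "10 -50 25 0 0 10.5 18" --pt "10 -50 20 0 0 10.5 18" --pt "10 -50 20 0 0 10.5 18" --pt "10 -50 20 0 0 10.5 18" --pt "10 -32 10 0 0 10.5 18"

```text
clock: 4.28
position: [0.5947, -0.1003, 0.4289]
tool_rot: [-0.262, 1.568, -0.38]
force: [-0.1, 0.7, -1.8]
grip_width: 0.0254
```

>>> play_rows --pt "0 0 0 0 0 3 18" --pt "0 0 0 0 0 0 18" --pt "0 0 0 0 0 0 18"

```text
clock: 4.65
position: [0.5948, -0.0969, 0.4268]
tool_rot: [0.052, 1.57, -0.018]
force: [0.2, 0.4, -2.6]
grip_width: 0.0253
```

Run:
```python
from h import *
np.set_printoptions(precision=4,suppress=True)
s=telemetry.observe();print(s['clock'],s['position'],s['qpos'],s['force'],s['grip_width'])
print(R.from_euler('xyz',s['tool_rot']).as_matrix())
np.savez('w2.npz',**dict(zip('Kkrt',cam('wrist'))))
save('wrist','w2')
```

```text
4.65 [ 0.5948 -0.0969  0.4268] [-0.0814  0.3582  0.2116  1.3744 -0.0746  1.4164  1.6293] [ 0.1723  0.385  -2.6184] 0.025298526234393038
[[ 0.0004  0.0701  0.9975]
 [-0.      0.9975 -0.0701]
 [-1.      0.      0.0004]]
```

View pics/w2.png

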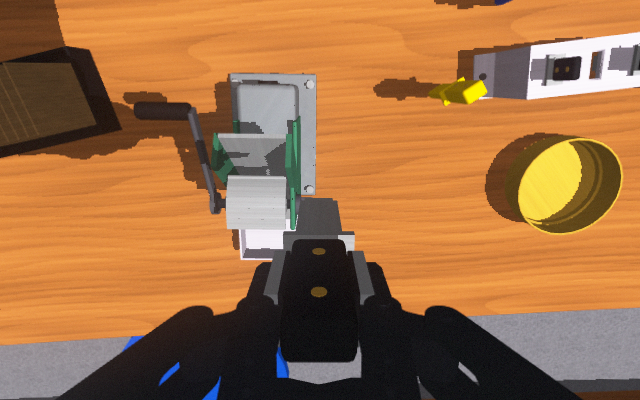

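The feeder is fully visible: grip at (162,110), gate drum at (256,203) and chute at (255,150). The gauge is held upright at (320,290). I'll zoom on the feeder.

Run:
```python
import cv2
im=cv2.imread('pics/w2.png');x,y,w,h,f=130,65,195,148,4
q=cv2.resize(im[y:y+h,x:x+w],None,fx=f,fy=f,interpolation=cv2.INTER_CUBIC)
for i in range(0,h,10):cv2.putText(q,str(y+i),(0,i*f+4),0,.35,(0,0,255),1);cv2.line(q,(20,i*f),(26,i*f),(0,0,255),1)
for i in range(0,w,10):cv2.putText(q,str(x+i),(i*f-8,9),0,.33,(0,0,255),1);cv2.line(q,(i*f,10),(i*f,16),(0,0,255),1)
cv2.imwrite('pics/w2c.png',q)
```

```text
(no output)
```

View pics/w2c.png

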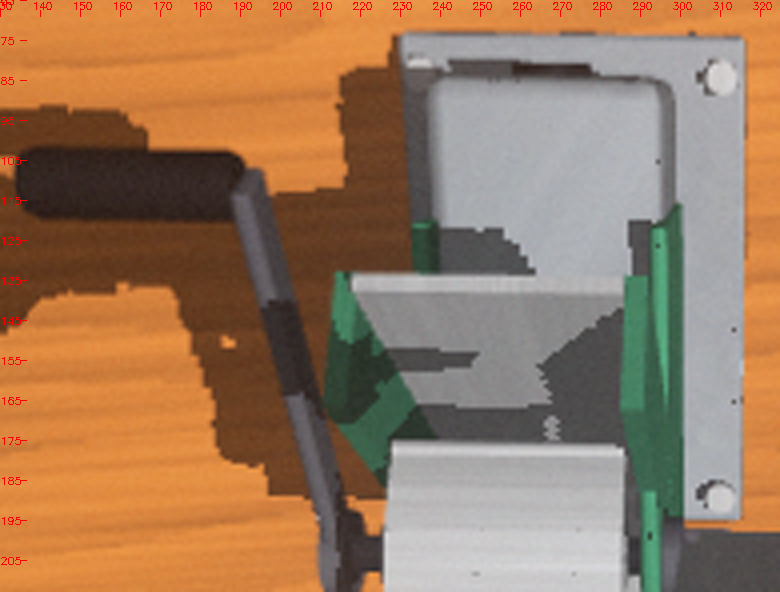

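Run:
```python
from h import *
np.set_printoptions(precision=4,suppress=True)
d=np.load('w2.npz');c=(d['K'],float(d['k']),d['r'],d['t'])
o=lambda u,v,z:onz('w',(u,v),z,c)
def ang(a,b):e=b-a;return np.degrees(np.arctan2(e[1],e[0]))
a,b=o(218.6,137.8,.205),o(286,138.3,.205);print('edge',a,b,np.linalg.norm(a-b),ang(a,b)-90,(a+b)/2)
a,b=o(217.4,133.2,.205),o(286,134.2,.205);print('edge back',a,b,ang(a,b)-90)
a,b=o(316.2,75,.01),o(315.2,195,.01);print('base',a,b,ang(a,b))
a,b=o(230,73.5,.01),o(316.2,74.7,.01);print('base2',ang(a,b)-90,np.linalg.norm(a-b))
a,b=o(228,175.5,.19),o(286,176.3,.19);print('gate',a,b,ang(a,b)-90)
print('grip',tri([ray('side',(369.7,221.2)),ray('w',(163,108.5),c)]),tri([ray('side',(369.7,221.2)),ray('w',(163,108.5),c),ray('top',(395,207.7))]))
for z in(.19,.2):print(o(134,108,z),o(191,109,z),o(163,108.5,z))
```

```text
edge [ 0.5596 -0.1977  0.205 ] [ 0.565  -0.1282  0.205 ] 0.06964772550667432 -4.394928742951322 [ 0.5623 -0.163   0.205 ]
edge back [ 0.5549 -0.1982  0.205 ] [ 0.5608 -0.1278  0.205 ] -4.794890948547774
base [ 0.5009 -0.0935  0.01  ] [ 0.6892 -0.1088  0.01  ] -4.673441937228076
base2 -4.698502091601867 0.12921949554850878
gate [ 0.6036 -0.1983  0.19  ] [ 0.609 -0.134  0.19 ] -4.831905226015877
grip (array([ 0.5288, -0.2533,  0.1972]), [np.float64(0.0021233667292623335), np.float64(0.0021233667292623786)]) (array([ 0.5288, -0.2544,  0.1977]), [np.float64(0.001439699427649256), np.float64(0.003008278139865973), np.float64(0.0018352026638493984)])
[ 0.5248 -0.2849  0.19  ] [ 0.5298 -0.226   0.19  ] [ 0.5273 -0.255   0.19  ]
[ 0.5246 -0.2798  0.2   ] [ 0.5294 -0.2225  0.2   ] [ 0.527  -0.2507  0.2   ]
```

>>> play_rows --pt "-20 -12 0 -0.6 -7 -0.35 18" --pt "-20 -13 0 -0.6 -7 -0.35 18" --pt "-20 -12 -15 -0.6 -7 0 18" --pt "-20 -12 -35 -0.6 -7 0 18" --pt "-16 -12 -40 -0.5 -6.9 0 18" --pt "0 0 -25 0 0 0 18" --pt "0 0 0 0 0 0 18" --pt "0 0 0 0 0 0 18"

```text
clock: 5.7
position: [0.5011, -0.1571, 0.314]
tool_rot: [-0.001, 0.963, -0.081]
force: [0.1, -0.8, -1.4]
grip_width: 0.0253
```

```bash
cat >> h.py <<'E'
np.set_printoptions(precision=4,suppress=True)
ps=np.radians(-4.7);E=np.array([.5623,-.163,.205]);yp=np.array([-np.sin(ps),np.cos(ps),0]);xp=np.array([np.cos(ps),np.sin(ps),0])
s35,c35=np.sin(np.radians(35)),np.cos(np.radians(35));up=np.array([0,0,1.])
CX=c35*xp+s35*up;CZ=-s35*xp+c35*up
def st(L=.0236):
    s=telemetry.observe();T=R.from_euler('xyz',s['tool_rot']).as_matrix()
    g=s['position']+T[:,0]*L-E
    Td=np.stack([-CZ,yp,CX],1)
    print(s['clock'],s['position'],'F',s['force'],'gauge in chute mm',1e3*np.array([g@CX,g@yp,g@CZ]),'roterr deg(rotvec needed)',np.degrees(R.from_matrix(Td@T.T).as_rotvec()),'w',s['grip_width'])
    return s
E
python3 - <<'E'
from h import *
s=st();print(s['qpos'])
np.savez('w3.npz',**dict(zip('Kkrt',cam('wrist'))))
a=save('wrist','w3');b=save('side','s3')
f=cv2.resize(b[150:270,290:410],None,fx=4,fy=4,interpolation=cv2.INTER_CUBIC)
w=np.zeros((480,800,3),np.uint8);w[:,:480]=f;w[:400,480:]=a[0:400,160:480]
cv2.imwrite('pics/m3.png',w[:,:,::-1])
E
```

```text
5.7 [ 0.5011 -0.1571  0.314 ] F [ 0.0864 -0.8135 -1.4134] gauge in chute mm [ 12.037    0.8603 100.9421] roterr deg(rotvec needed) [ 0.0165 -0.1671 -0.0747] w 0.02529872974597207
[-0.0202  0.0182  0.2781  2.2408 -0.36    0.3006  2.0593]
```

View pics/m3.png

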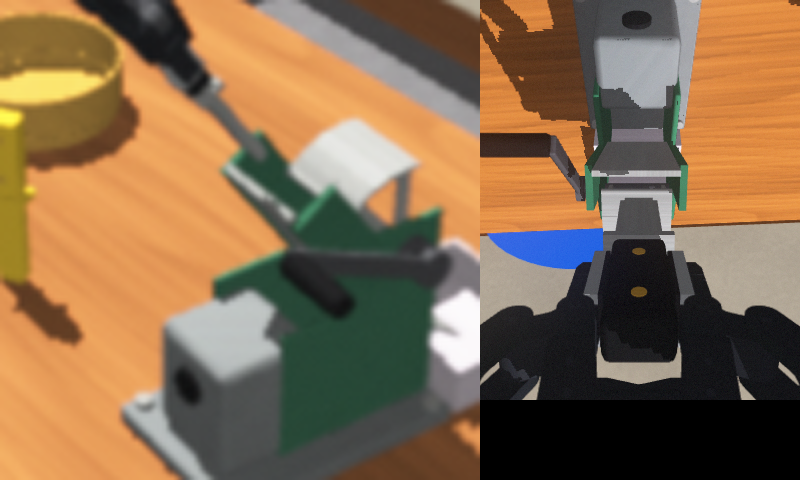

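The gauge is held parallel to the chute with its tip just above the edge. It is centred to about 1 mm and has clearance under the gate. I'll slide it down in stages.

>>> play_rows --pt "-2.5 -0.8 -1.7 0 -0.15 0 18" --pt "9.3 -0.8 -13.4 0 0 0 18" --pt "9.3 -0.8 -13.4 0 0 0 18" --pt "9.3 -0.8 -13.4 0 0 0 18" --pt "0 0 0 0 0 0 18" --pt "0 0 0 0 0 0 18"

```text
clock: 6.55
position: [0.5253, -0.1609, 0.2712]
tool_rot: [-0.001, 0.961, -0.083]
force: [-0.0, -1.1, -1.4]
grip_width: 0.0257
```

```bash
python3 -c "
from h import *
st()"
```

```text
6.55 [ 0.5253 -0.1609  0.2712] F [-0.0187 -1.0855 -1.395 ] gauge in chute mm [ 7.5959 -0.9318 51.9255] roterr deg(rotvec needed) [ 0.026  -0.069  -0.0111] w 0.025651797055614482
```

>>> play_rows --pt "8.0 -0.3 -8.9 0 0 0 18" --pt "6.9 -0.3 -9.8 0 0 0 18" --pt "6.9 -0.6 -9.8 0 0 0 18" --pt "6.9 -0.6 -9.8 0 0 0 18" --pt "0 0 0 0 0 0 18" --pt "0 0 0 0 0 0 18"

```text
clock: 7.3
position: [0.5558, -0.1637, 0.242]
tool_rot: [0.004, 0.977, -0.076]
force: [0.4, -0.0, -0.8]
grip_width: 0.0251
```

Run:
```python
from h import *
st()
b=save('side','s4');a=save('wrist','w4')
f=cv2.resize(b[165:255,310:430],None,fx=4,fy=4,interpolation=cv2.INTER_CUBIC)
w=np.zeros((400,800,3),np.uint8);w[:360,:480]=f;w[:400,480:]=a[0:400,160:480]
cv2.imwrite('pics/m4.png',w[:,:,::-1])
```

```text
7.3 [ 0.5558 -0.1637  0.242 ] F [ 0.406  -0.0147 -0.8018] gauge in chute mm [15.5276 -1.1401 10.4009] roterr deg(rotvec needed) [-0.2178 -0.9368 -0.1229] w 0.02506949852214011
```

View pics/m4.png

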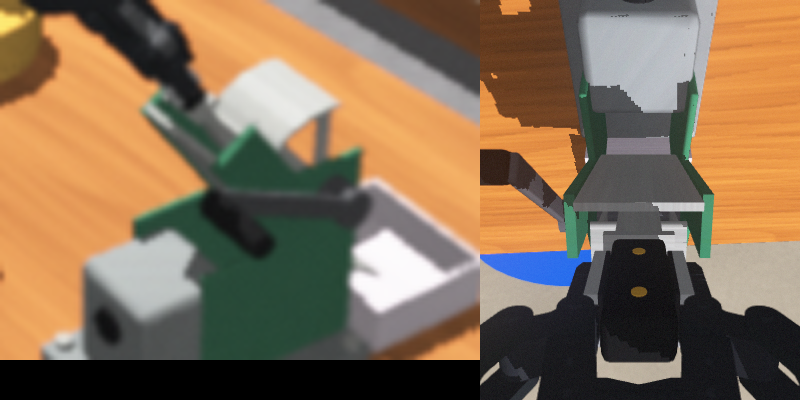

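```bash
python3 -c "
from h import *
s=st();print(s['qpos'],s['qd'])"
```

```text
7.4 [ 0.5558 -0.1637  0.2421] F [-0.1604 -0.729  -1.365 ] gauge in chute mm [15.6145 -1.1382 10.5076] roterr deg(rotvec needed) [-0.2239 -0.921  -0.1118] w 0.024979148037535228
[ 0.1337  0.2401  0.118   2.2044 -0.8324  0.1617  2.5194] [ 0.      0.0001  0.0002  0.0015 -0.0024 -0.0013  0.0014]
```

>>> play_rows --pt "0 0 0 0 0 0 18"

```text
clock: 7.52
position: [0.5559, -0.1636, 0.2421]
tool_rot: [0.005, 0.976, -0.076]
force: [-0.7, -1.1, -0.9]
grip_width: 0.0256
```

```bash
python3 -c "
from h import *
s=st();print(s['qpos'],s['qd'])"
```

```text
7.525 [ 0.5559 -0.1636  0.2421] F [-0.6786 -1.1486 -0.8871] gauge in chute mm [15.671  -1.0872 10.4466] roterr deg(rotvec needed) [-0.2296 -0.9181 -0.1096] w 0.025583368716556556
[ 0.1338  0.2403  0.1179  2.2043 -0.8326  0.1617  2.5195] [ 0.0011  0.0011  0.0005 -0.0013 -0.0006  0.001   0.0006]
```

Joints 6 and 7 have reached their limits (q6 = 0.16, q7 = 2.52), so this is not contact. I'll fit a kinematic model to my samples and look for a feasible branch.

```bash
cat > k.py <<'E'
from h import *
from scipy.optimize import least_squares
def Rz(a):return R.from_euler('z',a).as_matrix()
def Ry(a):return R.from_euler('y',a).as_matrix()
M0=np.array([[0,0,1.],[0,1,0],[1,0,0]])  # placeholder
def fk(q,p):
    h,a,b,L,e1,e2=p[:6]
    A=Rz(-q[0])@Ry(q[1])@Rz(-q[2]); P=np.array([0,0,h])+A@[e1,0,a]
    B=A@Ry(q[3])@Rz(-q[4]); P=P+A@Ry(q[3])@[e2,0,b]
    C=B@Ry(q[5])@Rz(-q[6]); P=P+C@[0,0,L]
    # tool x = C z ; tool frame fixed offset yaw p[6]
    X=C@[0,0,1]; Y=C@[-np.sin(p[6]),np.cos(p[6]),0]
    return P,np.stack([X,Y,np.cross(X,Y)],1)
def eul(r):return R.from_euler('xyz',r).as_matrix()
D=[([-1.29916,.52201,-.03634,1.5999,.0212,1.02109,-.11282],[.20944,.58857,.23076],eul([-1.50966625,1.56976997,-1.85152268])),
([-.8229,.3999,.346,1.6717,-.1493,1.0967,-.3909],[.5132,.2611,.293],eul([-1.482,1.57,-3.01])),
([-.0814,.3582,.2116,1.3744,-.0746,1.4164,1.6293],[.5948,-.0969,.4268],eul([.052,1.57,-.018])),
([-.0202,.0182,.2781,2.2408,-.36,.3006,2.0593],[.5011,-.1571,.3140],eul([-.001,.963,-.081])),
([.1338,.2403,.1179,2.2043,-.8326,.1617,2.5195],[.5559,-.1636,.2421],eul([.005,.976,-.076]))]
def res(p):
    o=[]
    for q,x,T in D:
        P,F=fk(q,p);o+=list((P-x)*1e3)+list((F-T).ravel()*100)
    return np.array(o)
best=min((least_squares(res,[.36,.42,.4,.2,0,0,y]) for y in(0,1.57,3.14,-1.57)),key=lambda r:r.cost)
p=best.x
lo=np.array([-2.91,-.3,-1.5,.17,-1.26,.16,-2.52]);hi=np.array([2.91,2.13,1.42,2.43,4.41,1.93,2.52])
def ik(P,T,q0,m=.03):
    f=lambda q:np.r_[(lambda a:np.r_[(a[0]-P)*1e2,((a[1]-T)).ravel()*10])(fk(q,p)),1e-3*(q-q0)]
    r=least_squares(f,np.clip(q0,lo+m+1e-3,hi-m-1e-3),bounds=(lo+m,hi-m));return r.x,np.abs(r.fun[:12]).max()
E
python3 - <<'E'
from k import *
print('params',p,'maxres',np.abs(best.fun).max(),best.cost)
rng=np.random.default_rng(0)
for flip in(1,-1):
  T=np.stack([-CZ,flip*yp,flip*CX],1)
  P=E+.004*CX+.0236*CZ
  S=[]
  for i in range(60):
    q,e=ik(P,T,rng.uniform(lo,hi))
    if e<.02:S.append(q)
  print('flip',flip,len(S))
  for q in sorted(S,key=lambda q:q[4])[::max(1,len(S)//12)]:print(q)
E
```

```text
params [ 0.2884  0.1994  0.3165  0.0311  0.217  -0.095   1.5707] maxres 65.45419642122846 5111.300299246709
flip 1 19
[ 0.0726  0.3224  0.2263  2.0487 -0.8062  0.2449  2.49  ]
[ 0.0726  0.3224  0.2263  2.0487 -0.8062  0.2449  2.49  ]
[ 0.0726  0.3224  0.2263  2.0487 -0.8062  0.2449  2.49  ]
[ 0.0726  0.3224  0.2263  2.0487 -0.8062  0.2449  2.49  ]
[ 0.5504  0.3254 -0.2661  2.0487 -0.2867  0.19    2.0776]
[ 0.8933  0.3826 -0.6218  2.0487  0.2867  0.19    1.5969]
[ 1.0619  0.4407 -0.7991  2.0487  0.6218  0.217   1.3249]
[ 1.0692  0.4439 -0.8068  2.0487  0.6365  0.2188  1.3134]
[ 1.48    0.8834 -1.2704  2.0487  1.4688  0.5236  0.845 ]
[ 1.5047  0.9506 -1.3033  2.0487  1.5284  0.5715  0.8383]
[ 1.5117  0.9717 -1.3129  2.0487  1.546   0.5865  0.8374]
[ 1.5259  1.0191 -1.3331  2.0487  1.584   0.62    0.8371]
[ 1.5334  1.0462 -1.344   2.0487  1.6049  0.6392  0.8378]
[ 1.5382  1.0647 -1.3512  2.0487  1.6187  0.6521  0.8387]
[ 1.542   1.0797 -1.357   2.0487  1.6299  0.6627  0.8396]
[ 1.574   1.2347 -1.4101  2.0487  1.7375  0.7702  0.8582]
[ 1.5896  1.3372 -1.441   2.0487  1.8038  0.8398  0.87
[... 184 characters left out ...]
882]
[-0.4618  0.434   0.7824  2.0487 -1.2299  0.3762 -0.3882]
[ 0.1677  0.317   0.1282  2.0487 -0.7206  0.2305 -0.7155]
[ 0.3227  0.3147 -0.0314  2.0487 -0.5654  0.2106 -0.8365]
[ 0.51    0.3222 -0.2245  2.0487 -0.3415  0.1928 -1.0186]
[ 1.0341  0.429  -0.7696  2.0487  0.5656  0.2107 -1.7723]
[ 1.0489  0.4351 -0.7853  2.0487  0.5955  0.2139 -1.796 ]
[ 1.372   0.6841 -1.1389  2.0487  1.2392  0.3807 -2.2247]
[ 1.3727  0.6849 -1.1397  2.0487  1.2405  0.3813 -2.2252]
[ 1.5268  1.0223 -1.3344  2.0487  1.5865  0.6223 -2.3045]
[ 1.5894  1.3358 -1.4406  2.0487  1.8029  0.8389 -2.2641]
[ 1.5928  1.3613 -1.4479  2.0487  1.819   0.856  -2.2585]
[ 1.6019  1.4415 -1.47    2.0487  1.869   0.9094 -2.2392]
```

Run:
```python
from k import *
for q,x,T in D:
    P,F=fk(q,p); print(np.degrees(R.from_matrix(F@T.T).as_rotvec()),np.linalg.norm(x))
# linear position fit with planar offsets per link
def links(q):
    A1=Rz(-q[0]);A2=A1@Ry(q[1]);A3=A2@Rz(-q[2]);A4=A3@Ry(q[3]);A5=A4@Rz(-q[4]);A6=A5@Ry(q[5])
    return A1,A2,A3,A4,A5,A6
for name,cols in {'SRS':[('w',2),(2,2),(4,2),(6,2)],'+sh':[('w',2),(0,0),(2,2),(4,2),(6,2)],'+lat1':[('w',2),(0,1),(2,2),(4,2),(6,2)],'+wr':[('w',2),(2,2),(4,2),(4,0),(6,2)],'+elb':[('w',2),(2,2),(2,0),(4,2),(4,0),(6,2)],'all':[('w',2),(0,0),(0,1),(2,2),(2,0),(4,2),(4,0),(6,2),(5,0)]}.items():
    A=[];b=[]
    for q,x,T in D:
        L=links(q); m=[]
        for c,ax in cols:
            m.append(np.eye(3)[:,ax] if c=='w' else (T[:,0] if c==6 else L[c][:,ax]))
        A.append(np.stack(m,1));b.append(x)
    A=np.vstack(A);b=np.hstack(b);s,_,rk,sv=np.linalg.lstsq(A,b,rcond=1e-6);print(name,s,'max mm',1e3*np.abs(A@s-b).max(),sv[-1])
```

```text
[ 0.0002 -0.0001  0.0062] 0.6659804322200465
[ 0.0021 -0.0016  0.003 ] 0.6460622648011567
[-0.0009  0.0251  0.0009] 0.7384679343072386
[-0.0031 -0.008  -0.0255] 0.6118640535282327
[-0.0094  0.0195  0.0041] 0.6280144743554881
SRS [0.4038 0.4315 0.466  0.292 ] max mm 61.65243888086302 0.2766416008214371
+sh [ 0.3781 -0.1754  0.6512  0.5546  0.4381] max mm 62.217439691994784 0.19265208982258875
+lat1 [ 0.3097 -0.0593  0.5327  0.4137  0.3215] max mm 5.6241173117757 0.2624140276288348
+wr [ 0.2977  0.4625  0.4213 -0.0657  0.2889] max mm 58.33833231148242 0.24518296053575736
+elb [ 0.3219  0.3225  0.1405  0.352  -0.058   0.1606] max mm 63.60876358766676 0.19874053229157174
all [ 0.3033 -0.0174 -0.0591  0.5723 -0.0177  0.431  -0.0017  0.3521  0.0001] max mm 3.783977182701681 0.08690439084810904
```

Run:
```python
from k import *
import itertools
def links(q):
    A1=Rz(-q[0]);A2=A1@Ry(q[1]);A3=A2@Rz(-q[2]);A4=A3@Ry(q[3]);A5=A4@Rz(-q[4]);A6=A5@Ry(q[5])
    return A1,A2,A3,A4,A5,A6
base=[('w',2),(2,2),(4,2),(6,2)];ex=[(0,1),(1,1),(2,1),(3,1),(4,1),(5,1),(5,0),(2,0),(4,0),(0,0)]
out=[]
for n in(1,2,3):
  for e in itertools.combinations(ex,n):
    A=[];b=[]
    for q,x,T in D:
        L=links(q); A.append(np.stack([np.eye(3)[:,ax] if c=='w' else (T[:,0] if c==6 else L[c][:,ax]) for c,ax in base+list(e)],1));b.append(x)
    A=np.vstack(A);b=np.hstack(b);s=np.linalg.lstsq(A,b,rcond=1e-6)[0];out.append((1e3*np.abs(A@s-b).max(),e,s))
for n in(1,2,3):
  for o in sorted([o for o in out if len(o[1])==n],key=lambda o:o[0])[:3]:print(o)
```

```text
(np.float64(3.057546855566473), ((2, 1),), array([ 0.3269,  0.5269,  0.4251,  0.3308, -0.0585]))
(np.float64(3.057546855566473), ((3, 1),), array([ 0.3269,  0.5269,  0.4251,  0.3308, -0.0585]))
(np.float64(5.624117311775256), ((0, 1),), array([ 0.3097,  0.5327,  0.4137,  0.3215, -0.0593]))
(np.float64(0.15762544697361935), ((0, 1), (2, 1)), array([ 0.3204,  0.5295,  0.4208,  0.3277, -0.0213, -0.0378]))
(np.float64(0.15762544697361935), ((0, 1), (3, 1)), array([ 0.3204,  0.5295,  0.4208,  0.3277, -0.0213, -0.0378]))
(np.float64(0.15762544697361935), ((1, 1), (2, 1)), array([ 0.3204,  0.5295,  0.4208,  0.3277, -0.0213, -0.0378]))
(np.float64(0.13481173929519308), ((0, 1), (3, 1), (4, 1)), array([ 0.3205,  0.5298,  0.4206,  0.3281, -0.0214, -0.0373, -0.0005]))
(np.float64(0.13481173929519308), ((0, 1), (3, 1), (5, 1)), array([ 0.3205,  0.5298,  0.4206,  0.3281, -0.0214, -0.0373, -0.0005]))
(np.float64(0.13481173929519308), ((1, 1), (2, 1), (4, 1)), array([ 0.3205,  0.5298,  0.4206,  0.3281, -0.0214, -0.0373, -0.0005]))
```

```bash
cat > k2.py <<'E'
from h import *
from scipy.optimize import least_squares
def Rz(a):c,s=np.cos(a),np.sin(a);return np.array([[c,-s,0],[s,c,0],[0,0,1]])
def Ry(a):c,s=np.cos(a),np.sin(a);return np.array([[c,0,s],[0,1,0],[-s,0,c]])
def fk(q):
    A1=Rz(-q[0]);A3=A1@Ry(q[1])@Rz(-q[2]);A4=A3@Ry(q[3]);C=A4@Rz(-q[4])@Ry(q[5])@Rz(-q[6])
    X=C[:,2];Y=-C[:,0]
    P=np.array([0,0,.3204])+A1[:,1]*-.0213+A3@[0,-.0378,.5295]+A4[:,2]*.4208+X*.3277
    return P,np.stack([X,Y,np.cross(X,Y)],1)
lo=np.array([-2.91,-.3,-1.5,.17,-1.26,.16,-2.52]);hi=np.array([2.91,2.13,1.42,2.43,4.41,1.93,2.52])
def ik(P,T,q0,m=.02,w=1e-3):
    def f(q):
        a=fk(q);return np.r_[(a[0]-P)*1e2,(a[1]-T).ravel()*10,w*(q-q0)]
    r=least_squares(f,np.clip(q0,lo+m+1e-3,hi-m-1e-3),bounds=(lo+m,hi-m));return r.x,np.abs(r.fun[:12]).max()
def Tch(flip):return np.stack([-CZ,flip*yp,flip*CX],1)
def Pch(x,z,L=.0236):return E+x*CX+(z+L)*CZ
E
python3 - <<'E'
from k2 import *
q=[.1338,.2403,.1179,2.2043,-.8326,.1617,2.5195];P,T=fk(q);print(P,np.abs(T-R.from_euler('xyz',[.005,.976,-.076]).as_matrix()).max())
rng=np.random.default_rng(0)
for z in(0,.1):
 for flip in(1,-1):
  S=[]
  for i in range(80):
    q,e=ik(Pch(.004 if z==0 else .009,z),Tch(flip),rng.uniform(lo,hi))
    if e<.02:S.append(q)
  print('z',z,'flip',flip,len(S))
  for q in sorted(S,key=lambda q:q[4])[::max(1,len(S)//7)]:print(q)
E
```

```text
[ 0.5559 -0.1638  0.2422] 0.0002793686496778136
z 0 flip 1 41
[ 0.8932  0.3403 -0.7893  2.2081  1.1788  0.18    0.578 ]
[ 0.8932  0.3403 -0.7893  2.2081  1.1788  0.18    0.578 ]
[ 0.8932  0.3403 -0.7893  2.2081  1.1788  0.18    0.578 ]
[ 0.8932  0.3403 -0.7893  2.2081  1.1788  0.18    0.578 ]
[ 1.0293  0.3904 -0.9679  2.2027  1.282   0.2615  0.4986]
[ 1.2142  0.5193 -1.2505  2.1964  1.3933  0.4444  0.4379]
[ 1.2825  0.6161 -1.3902  2.1944  1.4396  0.5716  0.4257]
[ 1.3148  0.6932 -1.48    2.1934  1.4685  0.6703  0.4231]
[ 1.3148  0.6932 -1.48    2.1934  1.4685  0.6703  0.4231]
z 0 flip -1 0
z 0.1 flip 1 42
[-0.4508  0.0045  0.7242  2.2645 -0.3967  0.2928  2.1078]
[-0.0858  0.0163  0.3492  2.2527 -0.3866  0.2905  2.0885]
[ 0.6279  0.0434 -0.3809  2.224  -0.2925  0.2852  1.9971]
[ 1.0029  0.0686 -0.768   2.2098 -0.1761  0.2832  1.8936]
[-1.1794 -0.1874  1.3425  2.2743  0.3464  0.3151  1.408 ]
[ 1.5982  0.2389 -1.48    2.1945  0.5264  0.3482  1.2402]
[-1.2266 -0.28    1.3171  2.2742  0.635   0.3797  1.1276]
z 0.1 flip -1 39
[-0.3096  0.0092  0.579   2.2604 -0.3957  0.292  -1.039 ]
[-0.1224  0.0151  0.3867  2.2541 -0.3886  0.2907 -1.0504]
[-0.0142  0.0186  0.2758  2.2501 -0.3818  0.2899 -1.0589]
[ 0.3455  0.031  -0.0922  2.2356 -0.3435  0.2873 -1.098 ]
[ 0.5762  0.0409 -0.328   2.2261 -0.3036  0.2856 -1.1346]
[ 0.976   0.0662 -0.7398  2.2107 -0.1873  0.2833 -1.2379]
[ 1.2385  0.0967 -1.0194  2.2024 -0.0428  0.2845 -1.3686]
[ 1.5981  0.2389 -1.48    2.1945  0.5263  0.3482 -1.9013]
```

The fit now matches the arm to 0.2 mm. It shows the aligned grip can't reach home on this elbow branch. Tilting the tool about the jaw axis relative to the gauge should fix that, so I'll check feasibility for several tilts.

```bash
cat >> k2.py <<'E'
ry=np.radians(2.09);SL=np.array([.5172,.2562,.095]);rx=np.array([np.cos(ry),np.sin(ry),0]);rY=np.array([-np.sin(ry),np.cos(ry),0])
def pose(gx,gy,gz,O,d,g=.042):
    "tool pose for gauge frame (gz up handle, gx = tool y dir width), origin O, tool tilt d about tool y, grasp at height g"
    T=np.stack([-gz,gx,np.cross(-gz,gx)],1)@Ry(d)
    return O+gz*g+T[:,0]*.019,T
E
python3 - <<'E'
from k2 import *
qr=np.array([-.8229,.3999,.346,1.6717,-.1493,1.0967,-.3909])
for dd in(0,10,15,20,25,30):
  d=np.radians(dd);print('delta',dd);q=qr.copy()
  for nm,a in [('rack',(rx,None,up,SL)),('rack up',(rx,None,up,SL+.14*up)),('c100',(yp,None,CZ,E+.009*CX+.1*CZ)),('c50',(yp,None,CZ,E+.009*CX+.05*CZ)),('c20',(yp,None,CZ,E+.009*CX+.02*CZ)),('c0',(yp,None,CZ,E+.004*CX))]:
    P,T=pose(a[0],None,a[2],a[3],d);q,e=ik(P,T,q,w=1e-2);print(nm,'%.3f'%e,q)
E
```

```text
delta 0
rack 0.000 [-0.7478  0.6092  0.2642  1.8354 -0.2269  0.7263 -0.322 ]
rack up 0.000 [-0.7902  0.4336  0.3172  1.7124 -0.1544  1.0202 -0.3829]
c100 0.000 [-0.3284  0.0105  0.599   2.2611 -0.402   0.2911  2.1092]
c50 0.000 [-0.0417  0.1464  0.3162  2.2522 -0.7945  0.2046  2.4844]
c20 0.191 [ 0.093   0.218   0.1661  2.2198 -0.814   0.18    2.5   ]
c0 0.419 [ 0.1231  0.2655  0.1334  2.1994 -0.8145  0.18    2.5   ]
delta 10
rack 0.000 [-0.5729  0.5774  0.1312  1.8857 -0.3888  0.6454 -0.1211]
rack up 0.000 [-0.6218  0.3954  0.1933  1.7645 -0.2917  0.9384 -0.2419]
c100 0.000 [-0.0823  0.0668  0.3367  2.1244 -0.1833  0.53    1.8759]
c50 0.000 [-0.0261  0.179   0.2858  2.1219 -0.2871  0.4309  1.9692]
c20 0.000 [ 0.0128  0.2447  0.2434  2.1136 -0.3412  0.3767  2.0169]
c0 0.000 [ 0.0451  0.2861  0.2062  2.1172 -0.3769  0.3322  2.0507]
delta 15
rack 0.000 [-0.4742  0.5721  0.0543  1.9071 -0.4814  0.6159 -0.0045]
rack up 0.000 [-0.5265  0.3852  0.1222  1.7891 -0.3704  0.9048 -0.1579]
c100 0.000 [ 0.0034  0.1     0.2414  2.0567 -0.129   0.6464  1.8179]
c50 0.000 [ 0.0291  0.2038  0.2173  2.
[... 730 characters left out ...]
.0372]
c100 0.000 [ 0.1407  0.1761  0.0787  1.9226 -0.0485  0.871   1.7338]
c50 0.000 [ 0.142   0.2687  0.0725  1.916  -0.0586  0.7853  1.737 ]
c20 0.000 [ 0.1431  0.3254  0.0684  1.9063 -0.0644  0.7384  1.7386]
c0 0.000 [ 0.145   0.361   0.0648  1.9102 -0.0683  0.6989  1.741 ]
delta 30
rack 0.000 [-0.1868  0.6033 -0.1589  1.9561 -0.8029  0.5907  0.4036]
rack up 0.000 [-0.2468  0.3935 -0.0747  1.8569 -0.651   0.8509  0.1507]
c100 0.000 [ 0.179   0.2184  0.0272  1.8574 -0.02    0.9794  1.7045]
c50 0.000 [ 0.1762  0.3075  0.0238  1.8481 -0.0221  0.8995  1.7003]
c20 0.000 [ 0.1746  0.3623  0.0218  1.8369 -0.0232  0.8558  1.6979]
c0 0.000 [ 0.1746  0.3964  0.0202  1.8403 -0.0239  0.8184  1.6972]
```

>>> play_rows --pt "-8.6 0.7 12.3 0 0 0 18" --pt "-17 1.4 24.5 0 0 0 18" --pt "-17 1.4 24.5 0 0 0 18" --pt "-17 1.4 24.5 0 0 0 18" --pt "5 25 5 0.7 8.5 0 18" --pt "5 25 5 0.7 8.5 0 18" --pt "5 25 5 0.7 8.5 0 18" --pt "5 25 5 0.7 8.5 0 18"

```text
clock: 8.52
position: [0.5165, -0.0579, 0.3486]
tool_rot: [2.494, 1.565, 2.412]
force: [-0.9, -0.9, -1.3]
grip_width: 0.0251
```

>>> play_rows --pt "0 39 -8 0 0 -10.4 18" --pt "0 39 -8 0 0 -10.4 18" --pt "0 39 -8 0 0 -10.4 18" --pt "0 39 -8 0 0 -10.4 18" --pt "0 39 -8 0 0 -10.4 18" --pt "0 39 -8 0 0 -10.4 18" --pt "0 39 -8 0 0 -10.4 18" --pt "0 39 -8 0 0 -10.4 18"

```text
clock: 9.52
position: [0.5162, 0.2545, 0.2836]
tool_rot: [1.923, 1.567, 0.383]
force: [0.8, -0.7, -1.9]
grip_width: 0.0251
```

>>> play_rows --pt "0 0 0 0 0 0 18" --pt "0 0 0 0 0 0 18"

```text
clock: 9.78
position: [0.5164, 0.2527, 0.2837]
tool_rot: [1.777, 1.567, 0.244]
force: [-0.5, -0.3, -2.9]
grip_width: 0.0254
```

```bash
cat >> k2.py <<'E'
def need(P,T):
    s=telemetry.observe();C=R.from_euler('xyz',s['tool_rot']).as_matrix()
    print(s['clock'],s['position'],'F',s['force'],'w',s['grip_width'],'\nneed mm',1e3*(P-s['position']),'deg',np.degrees(R.from_matrix(T@C.T).as_rotvec()),'q',s['qpos'])
E
python3 - <<'E'
from k2 import *
P,T=pose(rx,None,up,SL+[0,.0006,0],0,g=.0426);need(P,T)
E
```

```text
9.775 [0.5164 0.2527 0.2837] F [-0.5135 -0.3195 -2.8676] w 0.025366149989646817 
need mm [   0.8271    4.1147 -165.1438] deg [-0.0494  0.1992 -0.0865] q [-0.917   0.4255  0.5024  1.6953 -0.227   1.0755 -0.3064]
```

>>> play_rows --pt "1.2 4.4 -10 0 0.2 0 18" --pt "0 0 -25 0 0 0 18" --pt "0 0 0 0 0 0 18"

```text
clock: 10.15
position: [0.517, 0.2568, 0.2473]
tool_rot: [-1.528, 1.568, -3.063]
force: [0.6, 0.1, -1.7]
grip_width: 0.0253
```

Run:
```python
from k2 import *
P,T=pose(rx,None,up,SL+[0,.0006,0],0,g=.0426);need(P,T)
```

```text
10.15 [0.517  0.2568 0.2473] F [ 0.5821  0.1035 -1.7053] w 0.0252567749407072 
need mm [   0.2267    0.0045 -128.668 ] deg [ 0.0112 -0.1413  0.0174] q [-0.9043  0.4697  0.4842  1.7286 -0.2529  1.0077 -0.292 ]
```

>>> play_rows --pt "0.5 0.2 -30 0 -0.1 0 18" --pt "0 0 -25 0 0 0 18" --pt "0 0 -25 0 0 0 18" --pt "0 0 -25 0 0 0 18" --pt "0 0 -15 0 0 0 18" --pt "0 0 -6 0 0 0 18" --pt "0 0 0 0 0 0 18"

```text
clock: 11.02
position: [0.5183, 0.2578, 0.1231]
tool_rot: [2.194, 1.568, 0.66]
force: [-0.2, -0.4, -1.9]
grip_width: 0.0252
```

>>> play_rows --pt "0 0 -2 0 0 0 18" --pt "0 0 -2 0 0 0 18" --pt "0 0 0 0 0 0 18"

```text
clock: 11.4
position: [0.518, 0.2579, 0.1187]
tool_rot: [2.243, 1.569, 0.709]
force: [-0.3, 0.2, -2.4]
grip_width: 0.0251
```

>>> play_rows --pt "0 0 0 0 0 0 30" --pt "0 0 0 0 0 0 45" --pt "0 0 0 0 0 0 45"

```text
clock: 11.78
position: [0.5181, 0.2579, 0.1187]
tool_rot: [2.194, 1.569, 0.659]
force: [-0.4, 0.2, -1.0]
grip_width: 0.0452
```

Run:
```python
from k2 import *
P,T=pose(rx,None,up,SL+[0.0006,.0012,0],np.radians(20),g=.046);need(P,T)
```

```text
11.775 [0.5181 0.2579 0.1187] F [-0.3742  0.1705 -1.0482] w 0.045203270398895365 
need mm [-0.5198  6.0423  4.4035] deg [19.9118  0.8253  0.016 ] q [-0.8418  0.6311  0.4009  1.8377 -0.3489  0.7403 -0.2137]
```

>>> play_rows --pt "0 2 3 6.6 0.3 0 45" --pt "-0.3 2 1 6.6 0.3 0 45" --pt "-0.3 2 0.5 6.7 0.2 0 45" --pt "0 0 0 0 0 0 45" --pt "0 0 0 0 0 0 30" --pt "0 0 0 0 0 0 18" --pt "0 0 0 0 0 0 18" --pt "0 0 0 0 0 0 18" --grip_force 70

```text
clock: 12.78
position: [0.5173, 0.2649, 0.1234]
tool_rot: [3.14, 1.222, 1.607]
force: [0.2, 2.4, 3.0]
grip_width: 0.0253
```

Run:
```python
from k2 import *
P,T=pose(rx,None,up,SL+[0.0006,.0012,0],np.radians(20),g=.046);need(P,T)
s=telemetry.observe();C=R.from_euler('xyz',s['tool_rot']).as_matrix()
# gauge-in-tool transform: gauge upright, seated at SL+(0,.001)
G=np.stack([rx,np.cross(up,rx),up],1);O=SL+[s['position'][0]-SL[0],.0010,0]
np.savez('grip.npz',Rg=C.T@G,tg=C.T@(O-s['position']));print(C.T@G,C.T@(O-s['position']))
```

```text
12.775 [0.5173 0.2649 0.1234] F [0.2244 2.3994 2.9862] w 0.025289917015506293 
need mm [ 0.2835 -0.9938 -0.2436] deg [ 0.0011  0.0384 -0.0736] q [-0.4592  0.5725  0.0892  1.9257 -0.6707  0.6305  0.1968]
[[ 0.0002  0.342  -0.9397]
 [ 1.      0.0013  0.0007]
 [ 0.0014 -0.9397 -0.342 ]] [ 0.0241 -0.0003  0.0169]
```

>>> play_rows --pt "0 0 15 0 0 0 18" --pt "0 0 40 0 0 0 18" --pt "0 0 45 0 0 0 18" --pt "0 0 45 0 0 0 18" --pt "0 0 0 0 0 0 18"

```text
clock: 13.4
position: [0.5184, 0.2641, 0.272]
tool_rot: [3.127, 1.22, 1.593]
force: [0.1, -0.2, -2.0]
grip_width: 0.0254
```

```bash
cat >> k2.py <<'E'
def gp(G,O):
    g=np.load('grip.npz');T=G@g['Rg'].T;return O-T@g['tg'],T
GC=np.stack([yp,np.cross(CZ,yp),CZ],1)
def chute(x,z,y=0):return gp(GC,E+x*1e-3*CX+z*1e-3*CZ+y*1e-3*yp)
E
python3 - <<'E'
from k2 import *
need(*chute(9,110))
E
```

```text
13.4 [0.5184 0.2641 0.272 ] F [ 0.1158 -0.2367 -2.0027] w 0.02536022301052131 
need mm [ -34.1207 -420.4016   47.0756] deg [-27.884  -26.2259  80.404 ] q [-0.5499  0.3731  0.2086  1.8035 -0.5192  0.9191 -0.0141]
```

>>> play_rows --pt "-3.8 -46.7 20 -3.1 -2.9 8.93 18" --pt "-3.8 -46.7 20 -3.1 -2.9 8.93 18" --pt "-3.8 -46.7 20 -3.1 -2.9 8.93 18" --pt "-3.8 -46.7 10 -3.1 -2.9 8.93 18" --pt "-3.8 -46.7 0 -3.1 -2.9 8.93 18" --pt "-3.8 -46.7 0 -3.1 -2.9 8.93 18" --pt "-3.8 -46.7 -5 -3.1 -2.9 8.93 18" --pt "-3.8 -46.7 -8 -3.1 -2.9 8.93 18"

```text
clock: 14.4
position: [0.4863, -0.1111, 0.3247]
tool_rot: [0.183, 1.363, -0.057]
force: [0.8, -0.7, -2.6]
grip_width: 0.025
```

>>> play_rows --pt "-3.8 -46.7 -10 -3.1 -2.9 8.93 18" --pt "0 0 0 0 0 0 18" --pt "0 0 0 0 0 0 18"

```text
clock: 14.78
position: [0.4835, -0.1517, 0.3158]
tool_rot: [0.002, 1.315, -0.098]
force: [0.2, -0.2, -1.9]
grip_width: 0.0251
```

Run:
```python
from k2 import *
need(*chute(9,105))
```

```text
14.775 [ 0.4835 -0.1517  0.3158] F [ 0.1651 -0.2127 -1.903 ] w 0.02507229971378537 
need mm [ 3.6046 -4.8682 -0.7523] deg [-0.0752 -0.3162  1.1142] q [-0.0643  0.1094  0.2963  2.0031 -0.0915  0.7815  1.7537]
```

>>> play_rows --pt "3.6 -4.9 -0.8 0 -0.3 1.1 18" --pt "0 0 0 0 0 0 18" --pt "9.5 -0.8 -13.7 0 0 0 18" --pt "9.5 -0.8 -13.7 0 0 0 18" --pt "9.5 -0.8 -13.7 0 0 0 18" --pt "0 0 0 0 0 0 18" --pt "0 0 0 0 0 0 18"

```text
clock: 15.65
position: [0.5158, -0.1594, 0.2741]
tool_rot: [0.002, 1.309, -0.078]
force: [-0.1, -0.6, -1.0]
grip_width: 0.025
```

Run:
```python
from k2 import *
need(*chute(8,5))
```

```text
15.65 [ 0.5158 -0.1594  0.2741] F [-0.1417 -0.6041 -0.9737] w 0.024974609657184524 
need mm [ 27.6487  -1.7228 -41.61  ] deg [-0.0331  0.0269 -0.0522] q [-0.0305  0.2192  0.2863  1.9944 -0.1645  0.6834  1.8468]
```

>>> play_rows --pt "7 -0.5 -10.4 0 0 0 18" --pt "7 -0.5 -10.4 0 0 0 18" --pt "7 -0.4 -10.4 0 0 0 18" --pt "6.6 -0.3 -10.4 0 0 0 18" --pt "0 0 0 0 0 0 18" --pt "0 0 0 0 0 0 18"

```text
clock: 16.4
position: [0.5434, -0.1612, 0.2326]
tool_rot: [0.002, 1.308, -0.078]
force: [-0.6, -0.7, -1.5]
grip_width: 0.0253
```

Run:
```python
from k2 import *
need(*chute(4,0))
b=save('side','s5');a=save('wrist','w5')
f=cv2.resize(b[165:255,310:430],None,fx=4,fy=4,interpolation=cv2.INTER_CUBIC)
w=np.zeros((400,800,3),np.uint8);w[:360,:480]=f;w[:400,480:]=a[0:400,160:480]
cv2.imwrite('pics/m5.png',w[:,:,::-1])
```

```text
16.4 [ 0.5434 -0.1612  0.2326] F [-0.6311 -0.6674 -1.4706] w 0.025267667415955535 
need mm [-0.352   0.0262 -6.4912] deg [-0.0329  0.0401 -0.0565] q [-0.006   0.3194  0.2609  1.983  -0.2153  0.5993  1.8856]
```

View pics/m5.png

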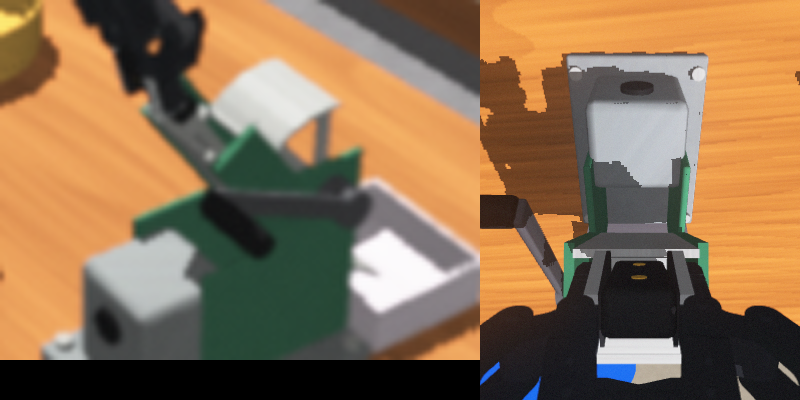

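>>> play_rows --pt "1.1 -0.1 -1.6 0 0 0 18" --pt "1.1 -0.1 -1.6 0 0 0 18" --pt "0 0 0 0 0 0 18"

```text
clock: 16.88
position: [0.5457, -0.1612, 0.2293]
tool_rot: [0.002, 1.308, -0.078]
force: [0.0, -0.5, -2.2]
grip_width: 0.0256
```

>>> play_rows --pt "-1.2 0.1 -0.9 0 0 0 18" --pt "-1.2 0.1 -0.9 0 0 0 18" --pt "0 0 0 0 0 0 18"

```text
clock: 17.25
position: [0.5432, -0.161, 0.2275]
tool_rot: [0.002, 1.308, -0.077]
force: [-0.2, 1.0, -1.9]
grip_width: 0.0252
```

```bash
python3 -c "
from k2 import *
need(*chute(4,0))"
```

```text
17.25 [ 0.5432 -0.161   0.2275] F [-0.2408  0.9541 -1.9334] w 0.025200559509072615 
need mm [-0.0952 -0.1206 -1.3535] deg [-0.0389  0.0389 -0.0645] q [-0.0027  0.3261  0.2572  1.9892 -0.2202  0.5868  1.8905]
```

>>> play_rows --pt "-0.4 0 -0.8 0 0 0 18" --pt "0 0 -0.8 0 0 0 18" --pt "0 0 0 0 0 0 18"

```text
clock: 17.62
position: [0.5429, -0.1611, 0.226]
tool_rot: [0.002, 1.308, -0.078]
force: [-0.5, 0.8, -0.6]
grip_width: 0.0255
```

>>> play_rows --pt "0 0 -0.8 0 0 0 18" --pt "0 0 0 0 0 0 18"

```text
clock: 17.88
position: [0.543, -0.1611, 0.2259]
tool_rot: [0.003, 1.307, -0.077]
force: [-9.1, 2.0, 15.3]
grip_width: 0.0249
```

>>> play_rows --pt "-0.2 0 0.3 0 0 0 18" --pt "-0.5 0 -0.3 0 0 0 18" --pt "0 0 0 0 0 0 18"

```text
clock: 18.25
position: [0.5428, -0.1611, 0.2258]
tool_rot: [0.002, 1.307, -0.077]
force: [-1.7, 1.3, 8.6]
grip_width: 0.0255
```

>>> play_rows --pt "-0.5 0 -0.3 0 0 0 18" --pt "0 0 0 0 0 0 18"

```text
clock: 18.5
position: [0.5426, -0.1611, 0.2257]
tool_rot: [0.002, 1.306, -0.078]
force: [-0.2, 1.2, 8.5]
grip_width: 0.0253
```

>>> play_rows --pt "0 0 0 0 0 0 28" --pt "0 0 0 0 0 0 34" --pt "0 0 0 0 0 0 42" --pt "0 0 0 0 0 0 46" --pt "-4 0 15 0 0 0 46" --pt "-8 0 30 0 0 0 46" --pt "-12 0 40 0 0 0 46" --pt "0 0 20 0 0 0 46"

```text
clock: 19.5
position: [0.5173, -0.1615, 0.333]
tool_rot: [0.002, 1.305, -0.078]
force: [-0.5, 0.3, 1.0]
grip_width: 0.0464
```

Run:
```python
from k2 import *
np.savez('w6.npz',**dict(zip('Kkrt',cam('wrist'))))
s=telemetry.observe();print(s['clock'],s['position'],s['force'],s['grip_width'],s['qpos'])
b=save('side','s6');a=save('wrist','w6')
f=cv2.resize(b[165:255,310:410],None,fx=4,fy=4,interpolation=cv2.INTER_CUBIC)
w=np.zeros((400,800,3),np.uint8);w[:360,:400]=f;w[:400,400:]=a[0:400,140:540]
cv2.imwrite('pics/m6.png',w[:,:,::-1])
```

```text
19.5 [ 0.5173 -0.1615  0.333 ] [-0.5051  0.2843  0.986 ] 0.04636387611684914 [-0.0558  0.1549  0.3105  1.9086 -0.1234  0.8267  1.8073]
```

View pics/m6.png

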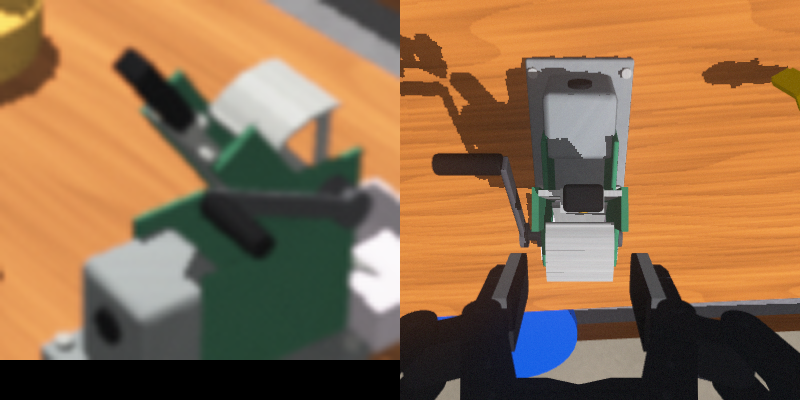

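The gauge lies in the chute with its shoulder on the top edge and the handle up at m6 (150,85). The lever is untouched. That is the last picture I can view, so I'll work from numbers from here on. Next is pressing the lever.

>>> play_rows --pt "2 -30 0 0.4 5 0 20" --pt "3 -32 -15 0.4 5.1 0 5" --pt "4 -32 -15 0.4 5.1 0 0" --pt "0 0 -30 0 0 0 0" --pt "0 0 -25 0 0 0 0" --pt "0 0 0 0 0 0 0" --pt "0 0 0 0 0 0 0"

```text
clock: 20.48
position: [0.5269, -0.2552, 0.2458]
tool_rot: [3.134, 1.568, 3.054]
force: [-0.1, 0.5, 0.8]
grip_width: 0.0
```

Run:
```python
from k2 import *
d=np.load('w6.npz');c=(d['K'],float(d['k']),d['r'],d['t']);d=np.load('w2.npz');c2=(d['K'],float(d['k']),d['r'],d['t'])
g,r=tri([ray('side',(369.6,221.4)),ray('w',(207,164),c),ray('w',(163,108.5),c2)]);e=g-E
print('grip',g,r,'xp,yp,z',e@xp,e@yp)
P=E-.028*xp-.095*yp;P[2]=.225
need(P,np.stack([-up,yp,xp],1))
```

```text
grip [ 0.5284 -0.2532  0.1964] [np.float64(0.002337232837703176), np.float64(0.0007949389740354326), np.float64(0.0015726840681368113)] xp,yp,z -0.02637929679412313 -0.09270234236602685
20.475 [ 0.5269 -0.2552  0.2458] F [-0.0533  0.5423  0.8343] w 3.883991025749835e-05 
need mm [ -0.3213  -0.1921 -20.8408] deg [-0.014  -0.1577 -0.1386] q [ 0.1067  0.465   0.3441  1.7035 -0.1789  1.0069  2.0047]
```

>>> play_rows --pt "0 0 -20 0 0 0 0" --pt "0 0 -16 0 0 0 0" --pt "-0.5 0 -4 0 0 0 0" --pt "-1 0 -4 0 0 0 0" --pt "-1.5 0.1 -4 0 0 0 0" --pt "-1.4 0.1 -4 0 0 0 0" --pt "0 0 0 0 0 0 0"

```text
clock: 21.35
position: [0.5224, -0.255, 0.1931]
tool_rot: [3.092, 1.568, 3.012]
force: [0.3, 0.8, -0.1]
grip_width: 0.0003
```

>>> play_rows --pt "-1.2 0.1 -4 0 0 0 0" --pt "-1 0.1 -4 0 0 0 0" --pt "-0.8 0.1 -4 0 0 0 0" --pt "0 0 0 0 0 0 0"

```text
clock: 21.85
position: [0.5193, -0.2545, 0.1805]
tool_rot: [3.039, 1.567, 2.959]
force: [-0.1, -0.6, -0.7]
grip_width: 0.0003
```

Run:
```python
from k2 import *
def grip(th):return E+(.0919-.13*np.cos(th))*xp-.092*yp+[0,0,.1436-.205+.13*np.sin(th)]
for th in(.42,.3,.22,.16):print(th,grip(th),proj('side',grip(th)))
b=save('side','s7')
for n,im in(('s6',cv2.imread('pics/s6.png')[:,:,::-1]),('s7',b)):
    g=im.max(2)[205:262,345:395]
    m=(g<40).astype(np.uint8);k,l,st_,ce=cv2.connectedComponentsWithStats(m)
    print(n,[(st_[i].tolist(),(ce[i]+[345,205]).round(1).tolist()) for i in range(1,k) if st_[i][4]>25])
print(telemetry.observe()['force'],proj('side',telemetry.observe()['position']))
for r in b.max(2)[208:256:2,350:394:2]:print(' '.join('%3d'%v for v in r))
```

```text
0.42 [ 0.5281 -0.2525  0.1966] [[368.3614 221.6087]]
0.3 [ 0.5226 -0.252   0.182 ] [[366.2908 227.3053]]
0.22 [ 0.5199 -0.2518  0.172 ] [[365.2489 231.0308]]
0.16 [ 0.5184 -0.2517  0.1643] [[364.6489 233.7672]]
s6 [([15, 9, 18, 16, 127], [369.0, 221.3])]
s7 [([11, 0, 27, 24, 313], [369.5, 212.9]), ([13, 20, 17, 14, 81], [367.5, 233.0])]
[0.2716 0.5021 0.526 ] [[365.9686 228.7415]]
233 239 218  62  41  28  28  28  29  29  29  29  32  48  45  38  53  58  38  46  72  70
231 231 237 229 180  32  28  27  29  30  29  29  35  39  29  30  43  57  43  54  68  56
238 233 231 233 206  43  29  28  29  28  27  27  28  28  28  29  37  47  59  69  55  53
234 230 184 152 113  41  33  29  28  28  28  29  28  27  28  31  42  68  74  69  59  68
168 142 102  80  75  66  78  35  28  28  28  29  27  29  28  47  71  85  90  93  83  73
 90  77  75  76  74  69  66  64  36  28  28  28  31  39  47  56  69  67  58  53  52  51
 75  76  75  74  73  70  71 100  53  29  28  40  51  50  52  51  51  52  52  53  54  54
 91 117  91  74  65  67  73 103  53  29  29  40  51  51  52  53  55  60  62  69  71  73
186 196 175 
[... 695 characters left out ...]
 185 162 139 118  87  75  75  75  73  69  71  74  75  74  74  73  73  74  74  74  73
157 132 111  99  88  80  75  75  75  75  75  75  75  75  75  73  73  74  74  74  74  73
106  90  85  84  85  79  74  74  75  75  75  75  75  75  74  74  73  73  73  74  73  73
 84  84  84  85  85  78  75  74  75  75  76  75  74  74  74  75  75  73  73  73  73  73
 83  84  85  85  85  79  75  75  75  75  74  73  74  74  74  75  73  73  74  73  74  73
 84  84  86  85  84  77  74  74  75  75  74  74  74  75  75  74  74  73  74  71  71  73
 82  85  86  85  83  79  75  76  75  74  75  74  73  74  74  74  75  75  74  74  73  74
 84  85  84  84  84  78  74  75  75  74  73  73  73  74  75  76  74  75  75  75  75  73
```

>>> play_rows --pt "-0.3 0 -1.5 0 0 0 0" --pt "-0.3 0 -1.5 0 0 0 0"

```text
clock: 22.15
position: [0.5189, -0.2545, 0.1779]
tool_rot: [3.028, 1.568, 2.949]
force: [-0.6, 0.1, 3.7]
grip_width: -0.0002
```

>>> play_rows --pt "-0.3 0 -1.5 0 0 0 0"

```text
clock: 22.28
position: [0.5185, -0.2544, 0.1763]
tool_rot: [3.016, 1.567, 2.937]
force: [-1.0, 1.3, 3.5]
grip_width: 0.0002
```

>>> play_rows --pt "-0.2 0 -1.2 0 0 0 0"

```text
clock: 22.4
position: [0.5182, -0.2544, 0.1751]
tool_rot: [3.011, 1.567, 2.932]
force: [-1.9, 1.1, 3.1]
grip_width: 0.0
```

3 N while moving, as expected. I'll continue in small steps until the force rises.

>>> play_rows --pt "-0.2 0 -1 0 0 0 0"

```text
clock: 22.52
position: [0.518, -0.2544, 0.1741]
tool_rot: [3.008, 1.567, 2.929]
force: [-0.7, 1.5, 3.3]
grip_width: -0.0003
```

>>> play_rows --pt "-0.2 0 -1 0 0 0 0"

```text
clock: 22.65
position: [0.5177, -0.2544, 0.173]
tool_rot: [3.012, 1.567, 2.933]
force: [-1.4, 2.1, 3.5]
grip_width: -0.0001
```

>>> play_rows --pt "-0.2 0 -1 0 0 0 0"

```text
clock: 22.78
position: [0.5175, -0.2544, 0.1721]
tool_rot: [3.018, 1.567, 2.938]
force: [-1.4, 2.5, 2.9]
grip_width: -0.0003
```

>>> play_rows --pt "-0.2 0 -1 0 0 0 0"

```text
clock: 22.9
position: [0.5174, -0.2545, 0.1711]
tool_rot: [3.014, 1.567, 2.935]
force: [-2.0, 2.7, 8.2]
grip_width: 0.0
```

>>> play_rows --pt "-0.1 0 -0.8 0 0 0 0"

```text
clock: 23.02
position: [0.5174, -0.2545, 0.1707]
tool_rot: [2.999, 1.567, 2.92]
force: [-3.6, 4.4, 14.5]
grip_width: -0.0
```

>>> play_rows --pt "-0.1 0 -0.8 0 0 0 0"

```text
clock: 23.15
position: [0.5173, -0.2545, 0.1702]
tool_rot: [2.974, 1.568, 2.894]
force: [-7.1, 5.2, 21.4]
grip_width: -0.0002
```

Force rose from 3 to 21 N at z = 0.170, so the blade is pinched. I'll retreat and go back to the gauge.

>>> play_rows --pt "0 0 3 0 0 0 0" --pt "0 0 30 0 0 0 0" --pt "0 0 50 0 0 0 0" --pt "0 10 50 0 0 0 20" --pt "0 40 30 -0.6 -7.6 0 46" --pt "0 43 0 -0.6 -7.6 0 46" --pt "0 0 0 0 0 0 46" --pt "0 0 0 0 0 0 46"

```text
clock: 24.15
position: [0.5174, -0.162, 0.3329]
tool_rot: [0.0, 1.308, -0.079]
force: [1.1, -0.3, 0.2]
grip_width: 0.046
```

Run:
```python
from k2 import *
need(np.array([.5173,-.1613,.333]),R.from_euler('xyz',[.002,1.306,-.078]).as_matrix())
b=save('side','s8')
g=b.max(2)[205:262,345:395];k,l,st_,ce=cv2.connectedComponentsWithStats((g<40).astype(np.uint8))
print([(st_[i].tolist(),(ce[i]+[345,205]).round(1).tolist()) for i in range(1,k) if st_[i][4]>25])
a=cv2.imread('pics/s6.png')[:,:,::-1].astype(int)
D=np.abs(b.astype(int)-a).max(2)[165:205,335:372]>40
print('changed px around gauge handle vs before pressing',D.sum())
```

```text
24.15 [ 0.5174 -0.162   0.3329] F [ 1.1053 -0.3154  0.1676] w 0.046018136410859264 
need mm [-0.1395  0.6735  0.0759] deg [ 0.0147 -0.1187 -0.0279] q [-0.0729  0.1575  0.3315  1.9066 -0.1285  0.8303  1.814 ]
[([12, 21, 17, 16, 95], [364.6, 234.3])]
changed px around gauge handle vs before pressing 43
```

Run:
```python
from h import *
b=save('wrist','w8');a=cv2.imread('pics/w6.png')[:,:,::-1]
for im in(a,b):
    m=(im.max(2)[178:220,295:352]<60).astype(np.uint8);k,l,s,c=cv2.connectedComponentsWithStats(m);i=1+np.argmax(s[1:,4]);print(s[i],c[i]+[295,178])
```

```text
[   8    6   40   28 1097] [322.5852 197.4658]
[   9    0   48   37 1224] [326.0743 199.1569]
```

>>> play_rows --pt "0 0.6 -20 0 -0.1 0 46" --pt "12 0.1 -38 0 0 0 46" --pt "8.5 0.1 -32 0 0 0 46" --pt "4.5 0 -16 0 0 0 46" --pt "0 0 0 0 0 0 46"

```text
clock: 24.88
position: [0.5421, -0.1612, 0.2257]
tool_rot: [0.002, 1.309, -0.079]
force: [-0.3, -0.2, -0.5]
grip_width: 0.0461
```

Run:
```python
from k2 import *
need(np.array([.5426,-.1611,.2257]),R.from_euler('xyz',[.002,1.306,-.078]).as_matrix())
```

```text
24.875 [ 0.5421 -0.1612  0.2257] F [-0.2542 -0.2364 -0.5307] w 0.04613727148894671 
need mm [ 0.5056  0.1421 -0.0189] deg [-0.0046 -0.147   0.0103] q [-0.0231  0.3291  0.2841  1.9943 -0.2395  0.583   1.9091]
```

>>> play_rows --pt "0 0 0 0 0 0 30" --pt "0 0 0 0 0 0 18" --pt "0 0 0 0 0 0 18" --pt "0 0 0 0 0 0 18" --grip_force 70

```text
clock: 25.38
position: [0.5425, -0.161, 0.2278]
tool_rot: [0.002, 1.305, -0.078]
force: [-3.6, -0.8, 7.0]
grip_width: 0.0253
```

>>> play_rows --pt "-1.7 0.1 2.5 0 0 0 18" --pt "-1.7 0.1 2.5 0 0 0 18"

```text
clock: 25.62
position: [0.5395, -0.1605, 0.2323]
tool_rot: [0.002, 1.305, -0.078]
force: [7.9, -1.0, -8.7]
grip_width: 0.025
```

>>> play_rows --pt "-4 0.3 5.7 0 0 0 18" --pt "-4 0.3 5.7 0 0 0 18" --pt "0 0 0 0 0 0 18"

```text
clock: 26.0
position: [0.5312, -0.1599, 0.2441]
tool_rot: [0.003, 1.305, -0.076]
force: [-2.8, 0.6, 8.0]
grip_width: 0.0256
```

>>> play_rows --pt "-5.7 0.5 8.2 0 0 0 18" --pt "-5.7 0.5 8.2 0 0 0 18" --pt "-5.7 0.5 8.2 0 0 0 18" --pt "-5.7 0.5 8.2 0 0 0 18" --pt "-11.4 0.9 16.4 0 0 0 18" --pt "-11.4 0.9 16.4 0 0 0 18" --pt "-6 0 20 0 0 0 18" --pt "0 0 0 0 0 0 18"

```text
clock: 27.0
position: [0.4788, -0.1563, 0.3296]
tool_rot: [0.004, 1.305, -0.076]
force: [0.2, -0.3, -2.6]
grip_width: 0.0254
```

Run:
```python
from k2 import *
s=telemetry.observe();print(s['clock'],s['position'],s['force'],s['grip_width'])
b=save('side','s9')
g=b.max(2)[205:262,345:395];k,l,st_,ce=cv2.connectedComponentsWithStats((g<40).astype(np.uint8))
print([(st_[i].tolist(),(ce[i]+[345,205]).round(1).tolist()) for i in range(1,k) if st_[i][4]>25])
g=np.load('grip.npz');
C=R.from_euler('xyz',s['tool_rot']).as_matrix();print('gauge z axis vs CZ (deg)',np.degrees(np.arccos((C@g['Rg'])[:,2]@CZ)))
G=np.stack([rx,np.cross(up,rx),up],1);need(*gp(G,SL+[0,.0005,.18]))
```

```text
27.0 [ 0.4788 -0.1563  0.3296] [ 0.2169 -0.2787 -2.6317] 0.02535888870750737
[([12, 20, 17, 17, 97], [364.5, 233.9])]
gauge z axis vs CZ (deg) 0.23073914422913513
27.05 [ 0.4788 -0.156   0.3286] F [ 0.9693 -0.3262 -2.5504] w 0.025098363734962124 
need mm [ 38.4075 420.4291 -25.2047] deg [ 27.6618  26.5573 -80.4374] q [-0.0908  0.0863  0.3395  1.996  -0.1004  0.8056  1.7952]
```

>>> play_rows --pt "4.3 46.7 20 3.07 2.95 -8.94 18" --pt "4.3 46.7 15 3.07 2.95 -8.94 18" --pt "4.3 46.7 10 3.07 2.95 -8.94 18" --pt "4.3 46.7 0 3.07 2.95 -8.94 18" --pt "4.3 46.7 -5 3.07 2.95 -8.94 18" --pt "4.3 46.7 -10 3.07 2.95 -8.94 18" --pt "4.3 46.7 -15 3.07 2.95 -8.94 18" --pt "4.3 46.7 -20 3.07 2.95 -8.94 18"

```text
clock: 28.05
position: [0.5134, 0.2136, 0.3195]
tool_rot: [2.972, 1.283, 1.616]
force: [1.1, -0.3, -1.4]
grip_width: 0.0253
```

>>> play_rows --pt "4.3 46.7 -20 3.07 2.95 -8.94 18" --pt "0 0 0 0 0 0 18" --pt "0 0 0 0 0 0 18"

```text
clock: 28.42
position: [0.5176, 0.2582, 0.3003]
tool_rot: [3.123, 1.23, 1.609]
force: [-0.6, -0.7, -1.0]
grip_width: 0.0251
```

Run:
```python
from k2 import *
G=np.stack([rx,np.cross(up,rx),up],1);need(*gp(G,SL+[0.0003,.0008,.0817]))
```

```text
28.425 [0.5176 0.2582 0.3003] F [-0.6031 -0.6792 -0.9629] w 0.025066984543671317 
need mm [ -0.1225   6.447  -95.1727] deg [ 0.4456  0.3469 -1.07  ] q [-0.5467  0.3424  0.21    1.7664 -0.4785  0.9851 -0.0376]
```

>>> play_rows --pt "0 6.4 -10 0.4 0.3 -1.1 18" --pt "0 0 -40 0 0 0 18" --pt "0 0 -35 0 0 0 18" --pt "0 0 0 0 0 0 18" --pt "0 0 0 0 0 0 18"

```text
clock: 29.05
position: [0.5183, 0.2652, 0.2173]
tool_rot: [3.131, 1.221, 1.597]
force: [0.5, 0.7, -1.6]
grip_width: 0.0252
```

Run:
```python
from k2 import *
G=np.stack([rx,np.cross(up,rx),up],1);need(*gp(G,SL+[0.0003,.0008,.0017]))
```

```text
29.05 [0.5183 0.2652 0.2173] F [ 0.518   0.7038 -1.6031] w 0.025233996432397144 
need mm [ -0.8492  -0.5132 -92.2499] deg [-0.0597  0.1585  0.1109] q [-0.5186  0.4386  0.1671  1.8588 -0.5666  0.8097  0.0535]
```

>>> play_rows --pt "-0.8 -0.5 -14 0 0.1 0.1 18" --pt "0 0 -6 0 0 0 18" --pt "0 0 -5 0 0 0 18" --pt "0 0 0 0 0 0 18"

```text
clock: 29.55
position: [0.5168, 0.2647, 0.1908]
tool_rot: [3.141, 1.221, 1.609]
force: [-0.5, -0.5, -1.8]
grip_width: 0.0252
```

>>> play_rows --pt "0 0 -10 0 0 0 18" --pt "0 0 -10 0 0 0 18" --pt "0 0 0 0 0 0 18"

```text
clock: 29.92
position: [0.5164, 0.2646, 0.1701]
tool_rot: [-3.139, 1.222, 1.612]
force: [-0.7, -0.6, -1.3]
grip_width: 0.0252
```

Run:
```python
from k2 import *
G=np.stack([rx,np.cross(up,rx),up],1);need(*gp(G,SL+[0.0003,.0008,.0017]))
```

```text
29.925 [0.5164 0.2646 0.1701] F [-0.7043 -0.5847 -1.302 ] w 0.025215479543495727 
need mm [  1.0605   0.1    -44.9657] deg [ 0.0065 -0.0988 -0.031 ] q [-0.4906  0.5021  0.1314  1.8984 -0.6158  0.7218  0.1232]
```

Blade is 30 mm into the slot with no side load. Lowering the rest.

>>> play_rows --pt "0.5 0 -12 0 0 0 18" --pt "0.4 0 -12 0 0 0 18" --pt "0 0 -10 0 0 0 18" --pt "0 0 -7 0 0 0 18" --pt "0 0 0 0 0 0 18"

```text
clock: 30.55
position: [0.5177, 0.2646, 0.1296]
tool_rot: [-3.141, 1.221, 1.61]
force: [0.6, -0.4, -1.7]
grip_width: 0.0251
```

>>> play_rows --pt "0 0 -1.5 0 0 0 18" --pt "0 0 -1.2 0 0 0 18" --pt "0 0 0 0 0 0 18"

```text
clock: 30.92
position: [0.5179, 0.2648, 0.1275]
tool_rot: [3.14, 1.221, 1.607]
force: [-0.3, -0.0, -1.4]
grip_width: 0.0248
```

>>> play_rows --pt "0 0 -1 0 0 0 18" --pt "0 0 -0.8 0 0 0 18"

```text
clock: 31.18
position: [0.5178, 0.2647, 0.1256]
tool_rot: [3.14, 1.221, 1.607]
force: [0.5, 0.3, -0.6]
grip_width: 0.0251
```

>>> play_rows --pt "0 0 -0.6 0 0 0 18" --pt "0 0 0 0 0 0 18"

```text
clock: 31.42
position: [0.5179, 0.2648, 0.1252]
tool_rot: [3.14, 1.221, 1.607]
force: [-1.6, -0.6, 3.1]
grip_width: 0.0251
```

>>> play_rows --pt "0 0 0 0 0 0 28" --pt "0 0 0 0 0 0 36" --pt "0 0 0 0 0 0 46" --pt "0 0 0 0 0 0 46" --pt "0 -5 14 0 0 0 46" --pt "0 -10 30 0 0 0 46" --pt "0 -12 40 0 0 0 46" --pt "0 0 50 0 0 0 60"

```text
clock: 32.42
position: [0.5177, 0.2361, 0.2608]
tool_rot: [-3.142, 1.222, 1.607]
force: [0.2, -0.1, 1.1]
grip_width: 0.0598
```

>>> play_rows --pt "0 20 15 -6.7 0 0 60" --pt "0 8 15 -6.7 0 0 60" --pt "0 0 0 -6.6 0 0 60" --pt "0 0 0 0 0 0 60" --pt "0 0 0 0 0 0 60"

```text
clock: 33.05
position: [0.5179, 0.2648, 0.2892]
tool_rot: [-1.743, 1.558, 3.004]
force: [-0.2, 0.1, -0.9]
grip_width: 0.06
```

Run:
```python
from k2 import *
s=telemetry.observe();print(s['clock'],s['position'],s['tool_rot'],s['force'])
c=cam('wrist');im=save('wrist','w10');b=save('side','s10')
# predicted pixel boxes for gauge upright seated at slot1
G=np.stack([rx,np.cross(up,rx),up],1);O=SL+[.0003,.0008,0]
def bx(x,y,z):return np.array([O+G@[i*x,j*y,z] for i in(-1,1) for j in(-1,1)])
print('pred handle top',proj('w',bx(.013,.009,.071),c).round(1).tolist(),'shoulder top',proj('w',bx(.018,.010,.005),c).round(1).tolist())
h=proj('w',np.vstack([bx(.013,.009,.071),bx(.013,.009,.005)]),c);x0,y0=h.min(0).astype(int)-8;x1,y1=h.max(0).astype(int)+9
m=(im.max(2)[y0:y1,x0:x1]<62).astype(np.uint8);k,l,st_,ce=cv2.connectedComponentsWithStats(m)
print('pred handle bbox',h.min(0),h.max(0));print([(st_[i]+[x0,y0,0,0,0]).tolist() for i in range(1,k) if st_[i][4]>40])
g=b.max(2)[205:262,345:395];k,l,st_,ce=cv2.connectedComponentsWithStats((g<40).astype(np.uint8))
print('lever',[(ce[i]+[345,205]).round(1).tolist() for i in range(1,k) if st_[i][4]>25])
a=cv2.imread('pics/s0.png')[:,:,::-1].astype(int);d=np.abs(b.astype(int)-a).max(2)[140:225,225:300]>50
print('rack-area changed px vs start',d.sum(),'of',d.size, [ (np.nonzero(d)[i].min(),np.nonzero(d)[i].max()) for i in (0,1)] if d.any() else '')
```

```text
33.05 [0.5179 0.2648 0.2892] [-1.743   1.558   3.0043] [-0.2465  0.1402 -0.9476]
pred handle top [[304.5, 211.2], [304.2, 189.9], [336.6, 211.3], [336.9, 189.9]] shoulder top [[302.8, 189.5], [302.5, 169.7], [339.2, 189.5], [339.5, 169.7]]
pred handle bbox [304.1721 170.7279] [336.9497 211.2689]
[[305, 172, 32, 38, 1103]]
lever [[365.0, 235.2]]
rack-area changed px vs start 60 of 6375 [(np.int64(37), np.int64(84)), (np.int64(35), np.int64(74))]
```

Run:
```python
import cv2
for n in('s8','s9','s10'):
    g=cv2.imread(f'pics/{n}.png').max(2)[205:262,345:395]
    for t in(40,55):
        k,l,s,c=cv2.connectedComponentsWithStats((g<t).astype('uint8'));print(n,t,[(s[i].tolist(),c[i].round(1).tolist()) for i in range(1,k) if s[i][4]>25])
a=cv2.imread('pics/s8.png').max(2).astype(int)[222:248,352:380];b=cv2.imread('pics/s10.png').max(2).astype(int)[222:248,352:380]
for x,y in zip(a[::3],b[::3]):print(x[::3],y[::3])
```

```text
s8 40 [([12, 21, 17, 16, 95], [19.6, 29.3])]
s8 55 [([12, 12, 38, 26, 287], [26.0, 23.9])]
s9 40 [([12, 20, 17, 17, 97], [19.5, 28.9])]
s9 55 [([12, 12, 38, 26, 294], [26.0, 23.7])]
s10 40 [([12, 23, 17, 14, 77], [20.0, 30.2])]
s10 55 [([12, 13, 38, 25, 267], [25.9, 24.0])]
[110  72  69  71  76  87  77  51  48  48] [114  77  72  74  81  89  80  52  49  50]
[191 171  53  64  56  49  49  49  52  60] [197 177  86  71  57  50  49  50  55  61]
[193 172  22  39  42  59  65  68  71  70] [199 176  35  42  43  59  67  70  74  73]
[191 169  22  30  41  49  72  71  69  70] [196 175  27  34  44  50  74  72  73  72]
[189 174  83  27  31  44  43  68  69  71] [195 179  88  30  32  46  46  71  71  73]
[191 189 176  71  31  31  40  35  70  69] [196 194 182  73  31  30  40  36  73  72]
[175 143 111  72  70  35  19  38  70  70] [181 148 115  75  72  42  21  41  72  72]
[100  84  80  70  70  69  64  70  70  70] [105  86  83  73  72  72  67  72  73  72]
[78 79 80 70 70 70 70 70 70 70] [82 81 83 73 74 73 72 73 72 73]
```

The lever outline is the same in all three pictures and only the brightness differs. Handing in.

```bash
python3 -c "
from h import *
print(workorder.job_done())"
```

```text
the job is handed in; nothing more can be done
None
```

The gate is set on the thick gauge's 8 mm blade, and the gauge is back upright in the middle slot of the rack. I handed the job in at about 33 s, with the arm clear of everything.

- **First try failed:** with the tool in line with the gauge, joints 6 and 7 reached their limits about 10 mm short of home. I put the gauge back in its slot, re-gripped it with the tool tilted 20° about the jaw axis, and started again.
- **Seating:** the gauge slid down the chute until its shoulder met the top edge (about 18 N, which I then eased off) and stayed lying there when let go.
- **Pinch:** pressing the lever took about 3 N, then rose to 21 N when the gate met the blade. The lever's position in the side picture matches a gate pitch of about 0.16, which is the 8 mm setting.
- **After drawing the gauge out:** the lever's outline stayed within about a pixel. One threshold centroid shifted 1.3 px in the last frame, but the pixel values point to brightness rather than movement.
- **Back in the rack:** contact came at the expected height, and the handle's outline in the wrist picture is within 2 px of the upright, seated prediction. The area around the rack looks unchanged from the start.

I had used up my picture views before the lever press, so everything from there on was checked by pixel measurements and forces. I did not check the sieve, hopper and packet tray at the end, but the arm showed no unexpected contact force.

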